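# Run-clear check of a spice mill

### The job

Check that the spice mill is empty before the next order: stand its catch cup on the dial scale and turn the dial's bezel until the needle reads zero, put the cup back on the stand under the spout, push the mill's spring toggle fully over towards the cup, hold it there for a good second and let it spring back, then return the cup to the scale, where the needle must again read zero. Also tidy the mill's brushes and scoops that lie on the counter away, each pressed fully home in a pair of clips of its own on the clip rack, and leave the other goods on the counter where they are.

Things in the scene. Friction and masses are not known exactly. Their poses are not given: they have to be found in the camera images.
- mill: Upright electric spice mill, fixed; place and yaw vary. Origin: on the counter straight below the spout; z up; front to -x. White motor column: front face at x = +60 mm, 150 wide, 220 tall (hopper to 336). Round burr head: x +12 to +60, 120 to 210 mm up. Spout: tube 34 mm wide at x = y = 0, mouth 98 mm up. Grey switch box: 55 tall, x -60 to +160, y -165 to -80 mm; the toggle stands on it.
- stand (a point): Centre of the upper face of the cup stand, a flat steel plate below the spout, 10 mm above the counter, x -60 to +55 mm and y -60 to +60 mm of the mill. With the 58 mm tall cup on it, 30 mm remain below the spout, so the cup goes in and out from the mill's front (-x) with its handle to the front.
- toggle (a joint): Angle of the spring-centred toggle, rad: 0 upright, positive leaning to the mill's +y, towards the cup stand (side with the round dot), negative away from it; stops at +-0.45, and counts as over above 0.3. Fully over takes about 3 N at the tip; springs back to 0 when let go.
- toggle_tip (a point): Top end of the toggle lever, a black bat 12 mm thick and 25 mm long on a thinner stem; 45 mm above the pivot, 105 mm above the counter when upright. The pivot lies at x = -25, y = -122, z = 60 mm of the mill; the lever swings about the mill's x axis.
- cup: Round steel catch cup, 76 mm wide at the rim, 68 at the foot, 58 tall, 120 to 210 g; starts on the stand. Origin: centre of its underside; z up; its straight black bar handle points to -x: 10 mm thick, 16 tall (36 to 52 mm above the underside), level, from the wall to 125 mm from the cup's axis; a good place to take it is 92 mm from the axis.
- scale: Low mechanical dial scale, fixed, in a different place and yaw at each start. Origin: on the counter below its middle. Steel housing 130 mm (x) by 250 mm (y), top 36 mm above the counter; weighing platform over y = +60 mm, dial over y = -85 mm, facing up.
- platform_top (a point): Centre of the top of the round steel weighing platform, 130 mm wide, 63 mm above the counter when empty. It sinks about 4 mm per 100 g, 15 mm at most.
- needle (a joint): Angle of the scale's red needle, rad, clockwise from above, 0 = pointing to the scale's -x (platform empty). It turns about 1 rad per 100 g on the platform (1.2 to 2.1 rad for the cup).
- bezel (a joint): Angle of the dial's bezel, rad, clockwise from above; the dial face with its scale marks turns with it. 0 = zero mark towards the scale's -x. The needle reads zero when needle and bezel angles are equal. Range -1.2 to 3.2; it stays where it is left (0.04 N m of friction).
- bezel_top (a point): Centre of the upper face of the bezel, 60 mm above the counter. The bezel is a black ridged ring, 62 mm across and 16 mm tall, that stands 8 mm clear of the housing below it and can be gripped from above across its outside and turned.
- zero_mark (a point): Zero mark of the dial, 21 mm from the dial's axis: one broad black bar on the white face, with a white nick in the rim; turns with the bezel.
- needle_tip (a point): Tip of the needle, 21 mm from the dial's axis.
- rack: Clip rack, fixed; place and yaw vary. Origin: on the counter below its middle. Wooden base 120 mm (x) by 240 (y), 12 thick; two steel rails along y at x = -36 and +36 mm, 16 wide, 55 tall, carry four pairs of steel spring clips, open at the top, at y = -84, -28, +28, +84 mm. A handle lies along x in a pair; any tool in any pair, head to either end; x -28 to +28 mm is free for the fingers.
- clip_line (a point): Point 62 mm above the rack's origin, same axes: height of the axis of a handle that is fully home (its middle at x = 0 within 20 mm). Handles are pressed straight down past the clips' noses with about 10 N (15 N when 3 mm off to the side, more beyond that); the clips' lead-in reaches 20 mm above this height.
- brush_wide: Mill brush with a flat head 45 mm long, 34 mm wide, 14 mm thick. Handle: round wooden rod 14 mm thick, 120 long, round ends, along the body's x axis. Origin: middle of the handle, on its axis (7 mm above the counter when lying there); the head is on the -x side, beyond x = -60 mm, flat below. 50 g. May be absent.
- brush_slim: Mill brush with a flat head 52 mm long, 20 mm wide, 14 mm thick. Handle: round wooden rod 14 mm thick, 120 long, round ends, along the body's x axis. Origin: middle of the handle, on its axis (7 mm above the counter when lying there); the head is on the -x side, beyond x = -60 mm, flat below. 50 g. May be absent.
- scoop_big: Steel scoop with a square bowl 50 mm long, 36 mm wide, 26 mm tall. Handle: round wooden rod 14 mm thick, 120 long, round ends, along the body's x axis. Origin: middle of the handle, on its axis (7 mm above the counter when lying there); the head is on the -x side, beyond x = -60 mm, flat below. 50 g. May be absent.
- scoop_small: Steel scoop with a square bowl 36 mm long, 26 mm wide, 20 mm tall. Handle: round wooden rod 14 mm thick, 120 long, round ends, along the body's x axis. Origin: middle of the handle, on its axis (7 mm above the counter when lying there); the head is on the -x side, beyond x = -60 mm, flat below. 50 g. May be absent.
- jar_pepper: Bystander: spice jar with black cap, 52 mm wide, 85 mm tall; origin under its foot.
- jar_cumin: Bystander: spice jar with black cap, 52 mm wide, 85 mm tall; origin under its foot.
- can_paprika: Bystander: can, 68 mm wide, 75 mm tall; origin under its foot.
- dish: Bystander: white dish, 76 mm wide, 28 mm tall; origin under its foot.
- order_box: Bystander: small carton 90 by 60 by 45 mm; origin under its middle.
- pepper_mill: Bystander: wooden hand mill, 54 mm wide, 145 mm tall; origin under its foot.

How it is judged (in metres and radians):
On the way, in this order (a step that is already met when the one before it is completed fails the run):
1. the cup stands on the scale's platform, let go, and the needle reads zero (within 0.09 rad, 5 degrees) (horizontal distance between cup and platform_top below 0.03 m and z of cup in the frame of platform_top below 0.006 m and angle between cup's own z axis and vertical below 0.1 rad and angle between the x axis of needle_tip and the x axis of zero_mark, either way round below 0.09 rad and horizontal distance between needle_tip and zero_mark below 0.01 m and contact force between the fingers and cup below 0.1 N), for 0.4 s.
2. with the cup on the stand under the spout, the toggle is held over towards the cup (above 0.3 rad) for 0.8 s (horizontal distance between cup and stand below 0.025 m and z of cup in the frame of stand below 0.005 m and angle between cup's own z axis and vertical below 0.1 rad and contact force between the fingers and cup below 0.1 N and value of joint toggle above 0.3 rad), for 0.8 s.
At the end, for the whole second after the job is handed in: Cup upright and at rest on the platform, within 30 mm of its centre; needle within 0.09 rad of the zero mark; toggle within 0.1 rad of upright; every tool present at rest in a clip pair: handle middle within 22 mm along and 8 mm across, at most 4 mm above home, within 0.12 rad (horizontal distance between cup and platform_top below 0.03 m and z of cup in the frame of platform_top below 0.006 m and angle between cup's own z axis and vertical below 0.1 rad and angle between the x axis of needle_tip and the x axis of zero_mark, either way round below 0.09 rad and horizontal distance between needle_tip and zero_mark below 0.01 m and x of brush_wide in the frame of rack between -0.022 and 0.022 m and z of brush_wide in the frame of rack between 0.055 and 0.066 m and angle between the x axis of each of brush_wide, brush_slim, scoop_big, scoop_small and the x axis of rack, either way round below 0.12 rad and (y of brush_wide in the frame of rack between -0.092 and -0.076 m or y of brush_wide in the frame of rack between -0.036 and -0.02 m or y of brush_wide in the frame of rack between 0.02 and 0.036 m or y of brush_wide in the frame of rack between 0.076 and 0.092 m) and x of brush_slim in the frame of rack between -0.022 and 0.022 m and z of brush_slim in the frame of rack between 0.055 and 0.066 m and (y of brush_slim in the frame of rack between -0.092 and -0.076 m or y of brush_slim in the frame of rack between -0.036 and -0.02 m or y of brush_slim in the frame of rack between 0.02 and 0.036 m or y of brush_slim in the frame of rack between 0.076 and 0.092 m) and x of scoop_big in the frame of rack between -0.022 and 0.022 m and z of scoop_big in the frame of rack between 0.055 and 0.066 m and (y of scoop_big in the frame of rack between -0.092 and -0.076 m or y of scoop_big in the frame of rack between -0.036 and -0.02 m or y of scoop_big in the frame of rack between 0.02 and 0.036 m or y of scoop_big in the frame of rack between 0.076 and 0.092 m) and x of scoop_small in the frame of rack between -0.022 and 0.022 m and z of scoop_small in the frame of rack between 0.055 and 0.066 m and (y of scoop_small in the frame of rack between -0.092 and -0.076 m or y of scoop_small in the frame of rack between -0.036 and -0.02 m or y of scoop_small in the frame of rack between 0.02 and 0.036 m or y of scoop_small in the frame of rack between 0.076 and 0.092 m) and value of joint toggle between -0.1 and 0.1 rad and linear speed of each of cup, brush_wide, brush_slim, scoop_big, scoop_small below 0.02 m/s); the robot touches nothing.
It fails at once if one of the other goods on the counter is shoved aside by more than 40 mm (distance of any of jar_pepper, jar_cumin, can_paprika, dish, order_box, pepper_mill from where it was at the start of the episode above 0.04 m).
Of brush_wide, brush_slim, scoop_big, scoop_small only 2 to 4 are there at a start; the rules pass over those that are not, and their reading is None.
At some moment in a run one of brush_wide, brush_slim, scoop_big, scoop_small may be knocked a few centimetres aside while the robot is not near it.
Once in a run the grip may slacken for a moment while it holds something.
It also fails if it takes over 210 s, if anything falls off the work surface, if the arm or the gripper's body presses on something with over 40 N, if the wrist force passes 120 N, or if a joint passes its speed limit or range.

### The arm

A 6-joint arm with a two-finger parallel gripper is mounted at the origin on the work surface. World frame = base frame: x ahead of the robot, y to its left, z up, the work surface at z = 0. Lengths are in mm, angles in rad, forces in N, time in s.
With the tool pointing down it reaches from about 350 to 975 mm from the base axis. Payload 7.1 kg.
Tool frame: the origin (TCP) lies between the finger pads; the fingertips stand 17 mm ahead of it and the grasp point (between the pads) lies 2 mm behind it (tip_reach is the y of the fingertips in the tool frame, in mm); y points along the fingers, x is the direction in which the jaws open and shut, and the axes are right-handed (so a half turn about y gives the same grasp; the last joint's range is limited). The gripper opens to 88 mm and grips with 3 to 60 N. Pads are 20 mm wide; open, the fingers measure 115 mm over their backs; the gripper's body (75 mm by 178 mm) begins 61 mm behind the grasp point.
Start: joints at [1.182, 0.423, 1.63, -0, 1.089, -0.019], TCP at [225.861, 582.745, 239.675] pointing down, gripper open.
Joint ranges: [-3, 3], [-0.9, 2.11], [0.09, 2.58], [-1.31, 4.45], [0.11, 2.69], [-2.54, 2.54]. Speed limits (rad/s): [2.39, 2.39, 3.01, 3.14, 3.14, 3.14].

### API

Orientations are given as a rotation vector (axis times angle).
In Python, from workcell import get_obs, get_image, camera_model, close_job, silhouettes, tip_of, tip_reach gives the robot as it stands. The module is installed in compiled form; this text tells all that it offers.
- The arm moves only by the tool arm_command, never from a script. Its argument "targets" is a list of rows, each a list of 4 numbers: the shift along the tool's x, y, z in mm, then the turn about the tool's y in rad. A call has 1 to 20 rows; each row shifts and turns the commanded pose from where the row before left it, along the tool's axes as they then stand; what a row does not reach is not made up. A row lasts 1/12 s, in which the tool goes at most 41.7 mm and 7.16 degrees, less where a joint would pass 70% of its speed; a pose out of reach is approached as far as the arm can. A call is refused whole if a number of a shift passes 41.7 or a number of a turn 0.125, either way. A call with a gripper value outside its range is refused whole. "gripper" is the opening in per cent of the stroke, from 0 (shut) to 100 (fully open), set as the call begins (left out, the last holds). The fingers move at their own pace and stop on an object; the grip force is fixed at half the most. Time passes only in rows, so rows that do not move let the fingers close. It gives the time, the measured TCP pose, the force and the opening at its end, in the units of the state.
- get_obs(): the state, without advancing time (a new reading comes with each control period).
- get_image(name): name is "scene" or "top" or "wrist"; returns the picture (400x640x3 uint8, blue, green, red); there is no depth.
- camera_model(name): a dict with "mtx" (3x3 intrinsics, pixels), "position" and "orientation" of the camera in the world. Camera axes: x right, y up, looking along -z (the intrinsics and any distortion apply to the point x, -y, -z); pixel columns grow to the right and rows downward; lengths in mm; the calibration is good to about 2 mm. A picture is of the moment at which its call begins: read the wrist's pose just before it. camera_model takes no time and is no camera call; for the wrist camera it gives the pose at the moment of the call.
- close_job(): hands the job in, once; it reports no verdict.
Trained networks look in the newest picture that a camera, given by its name, has taken for a name from the list of things; names that differ only in an ending like _2 or _b are one class to them, and where a whole thing is asked for, a point or a joint stands for the part that bears it (a point fixed in the world has none). Each returns a list of dicts, best first, with "conf" (0 to 1); they miss things now and then, are a little off and sometimes report something else, mostly with a low value. They report only what shows in the picture. A call takes as long as a camera call.
- silhouettes(camera, thing): "pixels" (400x640 bool, what is visible of it) and "at" ([column, row] in pixels, amid what is visible of it).
- tip_of(camera, thing): "at" ([column, row] in pixels: a listed point, or the origin of a listed thing).
The state is a dict: "t": time; "qpos": joint angles; "qvel": joint speeds; "joint_torque": joint torques, N m; "ee_pos": TCP position; "orientation": TCP orientation; "ft_force": force on the tool from outside, world axes, zero at the start; "moment": the same for the moment, N m; "width": finger opening in mm.
Only numpy, scipy, OpenCV 4.12 (cv2) and the standard library are available. Lean on these libraries where they do the work, as an engineer would, in place of code of your own. Each camera call takes 0.05 s, during which the arm holds its last target. There are 200 camera calls.

## Working session

There is one attempt and no reset: what is moved stays moved. The work goes in short steps, Python scripts to look and compute and a tool call to move; the robot and the scene stay as the last step left them, time stands still between calls to the robot, and variables do not carry over. Pictures are saved under pics/ and viewed, about 12 in all and at most 16, crops included, and the job is handed in when it is done.

Besides the shell and the picture viewer there is one more tool, called after "Call:" as name([rows], argument=value, ...), one row to a line, values as JSON. arm_command: Moves the arm, as the interface text tells. Its arguments: {"type":"object","properties":{"targets":{"type":"array","items":{"type":"array","items":{"type":"number"}}},"gripper":{"type":"number"}},"required":["targets"]}

```bash
mkdir -p pics; cat > h.py <<'E'
import numpy as np, cv2
from scipy.spatial.transform import Rotation as R
from workcell import get_obs, get_image, camera_model, close_job, silhouettes, tip_of, tip_reach
np.set_printoptions(precision=2,suppress=True)
def rot(o):
    o=np.array(o,float)
    if o.shape==(3,3): return o
    return (R.from_rotvec(o) if o.size==3 else R.from_quat(o)).as_matrix()
def ray(cam,px,m=None):
    m=m or camera_model(cam); K=np.array(m['mtx'])
    d=np.array(m.get('dist',m.get('distortion',np.zeros(5))),float)
    p=cv2.undistortPoints(np.array([[px]],float),K,d)[0,0]
    return np.array(m['position'],float), rot(m['orientation'])@np.array([p[0],-p[1],-1])
def onz(cam,px,z,m=None):
    o,d=ray(cam,px,m); return (o+d*(z-o[2])/d[2])
def proj(cam,P,m=None):
    m=m or camera_model(cam); K=np.array(m['mtx'])
    q=rot(m['orientation']).T@(np.array(P,float)-np.array(m['position'])); q=K@np.array([q[0],-q[1],-q[2]]); return q[:2]/q[2]
def save(cam,name):
    im=get_image(cam); cv2.imwrite('pics/'+name,im); return im
E
python3 - <<'E'
from h import *
o=get_obs(); print({k:np.array(v) for k,v in o.items()}); print(rot(o['orientation']))
for c in ['scene','top','wrist']:
    print(c,camera_model(c))
a=save('top','top0.png'); b=save('scene','sc0.png')
for n in ['mill','stand','toggle_tip','cup','scale','platform_top','bezel_top','zero_mark','needle_tip','rack','clip_line','brush_wide','brush_slim','scoop_big','scoop_small','jar_pepper','jar_cumin','can_paprika','dish','order_box','pepper_mill']:
    zs={'stand':10,'toggle_tip':105,'platform_top':63,'bezel_top':60,'zero_mark':58,'needle_tip':58,'clip_line':62,'brush_wide':7,'brush_slim':7,'scoop_big':7,'scoop_small':7,'cup':10}.get(n,0)
    for c in ['top','scene']:
        r=tip_of(c,n)
        print(n,c,[(np.round(x['conf'],2),np.array(x['at']),onz(c,x['at'],zs)[:2]) for x in r[:2]])
E
```

```text
{'t': array(0.), 'qpos': array([ 1.18,  0.42,  1.63, -0.  ,  1.09, -0.02]), 'qvel': array([-0., -0., -0., -0., -0., -0.]), 'joint_torque': array([  0.  , -54.46, -27.37,   0.06,   0.02,  -0.  ]), 'ee_pos': array([225.66, 582.3 , 238.92]), 'orientation': array([-1.36, -0.93,  0.93]), 'ft_force': array([ 0.32,  0.68, -0.03]), 'moment': array([-0.01,  0.01, -0.04]), 'width': array(87.69)}
[[ 0.36 -0.   -0.93]
 [ 0.93 -0.    0.36]
 [-0.   -1.    0.  ]]
scene {'mtx': array([[480.34,   0.  , 325.46],
       [  0.  , 480.34, 205.81],
       [  0.  ,   0.  ,   1.  ]]), 'position': array([1350.07,  111.98,  849.97]), 'orientation': array([0.61, 0.71, 1.55])}
top {'mtx': array([[479.93,   0.  , 319.75],
       [  0.  , 479.93, 198.75],
       [  0.  ,   0.  ,   1.  ]]), 'position': array([ 398.53,  -17.88, 1575.5 ]), 'orientation': array([ 0.06, -0.05, -1.59])}
wrist {'mtx': array([[353.12,   0.  , 318.87],
       [  0.  , 353.12, 200.94],
       [  0.  ,   0.  ,   1.  ]]), 'position': array([163.05, 607.96, 382.72]), 'orientation': array([-0.22, -0.15,  1.19])}
mill top [(np.float64(0.66), ar
[... 3540 characters left out ...]
ay([754.59,  78.18]))]
can_paprika top [(np.float64(0.31), array([394.9, 249.7]), array([ 343.37, -248.09]))]
can_paprika scene [(np.float64(0.88), array([306. , 314.4]), array([756.23,  -8.24]))]
dish top [(np.float64(0.63), array([393.3, 249.8]), array([ 343.16, -242.87]))]
dish scene [(np.float64(0.62), array([240.3, 187.9]), array([ 354.93, -245.52]))]
order_box top [(np.float64(0.83), array([222.1, 267.7]), array([297.32, 316.84])), (np.float64(0.18), array([304.6, 227.4]), array([422.55,  45.02]))]
order_box scene [(np.float64(0.76), array([450.1, 185. ]), array([298.78, 332.29]))]
pepper_mill top []
pepper_mill scene [(np.float64(0.61), array([403. , 299.8]), array([700.68, 196.35]))]
```

```bash
python3 - <<'E'
import cv2
a=cv2.imread('pics/top0.png')[100:300,180:480]; cv2.imwrite('pics/t1.png',cv2.resize(a,(800,533),interpolation=cv2.INTER_CUBIC))
b=cv2.imread('pics/sc0.png')[120:360,120:520]; cv2.imwrite('pics/s1.png',cv2.resize(b,(800,480),interpolation=cv2.INTER_CUBIC))
E
```

```text
(no output)
```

View pics/t1.png

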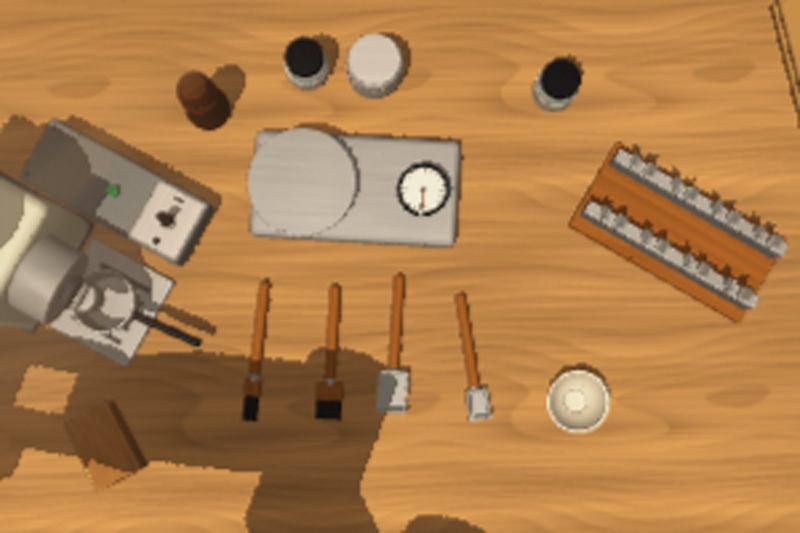

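View pics/s1.png

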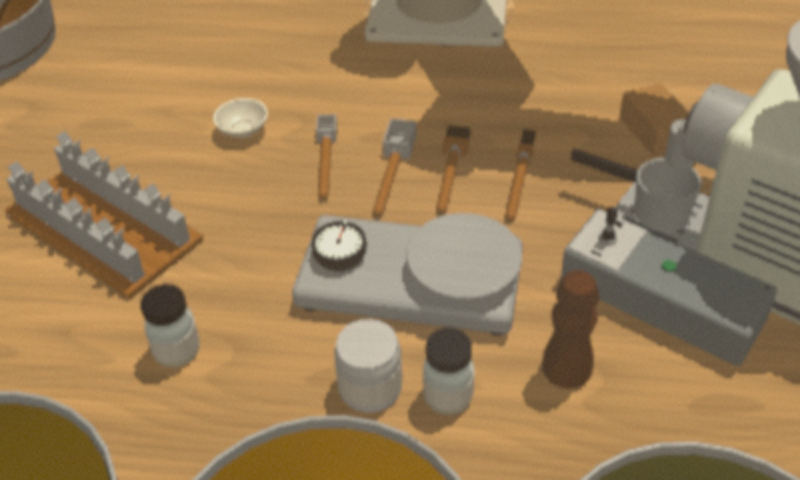

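```bash
cat >> h.py <<'E'
def pose():
    o=get_obs(); m=rot(o['orientation']); return np.array(o['ee_pos'],float), np.arctan2(m[1,0],m[0,0]), o
def plan(*wps, start=None):
    """waypoints (x,y,z,theta): prints turn first, then shift in new tool axes"""
    if start is None:
        p,th,o=pose(); print('at',p,'th %.3f'%th,'t',o['t'])
    else: p,th=np.array(start[:3],float),start[3]
    for w in wps:
        q=np.array(w[:3],float); t2=w[3]; turn=-(t2-th)
        d=q-p; c,s=np.cos(t2),np.sin(t2)
        sh=np.array([c*d[0]+s*d[1], -d[2], s*d[0]-c*d[1]])*1.0
        # tool z = x cross y
        z=np.cross([c,s,0],[0,0,-1]); sh[2]=z@d
        n=int(np.ceil(np.linalg.norm(sh)/35)); 
        print('->',q,'th %.3f'%t2,'turn %.3f (%d rows)'%(turn,int(np.ceil(abs(turn)/.12))),'shift',sh.round(1),'rows',n,'each',(sh/max(n,1)).round(2),'q6~ %.2f'%(np.arctan2(q[1],q[0])-t2))
        p,th=q,t2
E
python3 - <<'E'
from h import *
p,th,o=pose(); m=camera_model('wrist'); Rm=rot(m['orientation']); Rt=rot(o['orientation'])
print('cam offset in tool',Rt.T@(np.array(m['position'])-p),'view dir in tool',Rt.T@(-Rm[:,2]),'right',Rt.T@Rm[:,0],'up',Rt.T@Rm[:,1])
plan((440,215,250,1.15+np.pi/2),(440,215,250,1.15-np.pi/2))
E
```

```text
cam offset in tool [   1.11 -143.83   67.66] view dir in tool [ 0.    0.97 -0.25] right [ 1. -0.  0.] up [-0.    0.25  0.97]
at [225.85 582.75 239.66] th 1.201 t 2.2
-> [440. 215. 250.] th 2.721 turn -1.520 (13 rows) shift [-345.7  -10.3  248.2] rows 13 each [-26.59  -0.8   19.09] q6~ -2.27
-> [440. 215. 250.] th -0.421 turn 3.142 (27 rows) shift [ 0. -0.  0.] rows 0 each [ 0. -0.  0.] q6~ 0.88
```

```bash
python3 - <<'E'
from h import *
plan((260,290,250,1.201),(260,290,250,2.721),(420,180,250,2.721))
E
```

```text
at [225.85 582.75 239.66] th 1.201 t 2.2
-> [260. 290. 250.] th 1.201 turn 0.000 (1 rows) shift [-260.6  -10.3 -137.7] rows 9 each [-28.96  -1.15 -15.29] q6~ -0.36
-> [260. 290. 250.] th 2.721 turn -1.520 (13 rows) shift [ 0. -0.  0.] rows 0 each [ 0. -0.  0.] q6~ -1.88
-> [420. 180. 250.] th 2.721 turn -0.000 (0 rows) shift [-191.    -0.    35.1] rows 6 each [-31.83  -0.     5.85] q6~ -2.32
```

Call:
arm_command([
  [-26,-1,-13.8,0],
  [-26,-1,-13.8,0],
  [-26,-1,-13.8,0],
  [-26,-1,-13.8,0],
  [-26,-1,-13.8,0],
  [-26,-1,-13.8,0],
  [-26,-1,-13.8,0],
  [-26,-1,-13.8,0],
  [-26,-1,-13.8,0],
  [-26,-1,-13.8,0],
  [0,0,0,-0.117],
  [0,0,0,-0.117],
  [0,0,0,-0.117],
  [0,0,0,-0.117],
  [0,0,0,-0.117],
  [0,0,0,-0.117],
  [0,0,0,-0.117],
], gripper=60)

```text
t: 3.62
ee_pos: [260.6, 290.5, 249.8]
orientation: [-0.959, -1.536, 1.536]
ft_force: [0.1, -0.4, 0.4]
width: 52.8
```

Call:
arm_command([
  [0,0,0,-0.117],
  [0,0,0,-0.117],
  [0,0,0,-0.117],
  [0,0,0,-0.117],
  [0,0,0,-0.117],
  [0,0,0,-0.117],
  [-27,0,5,0],
  [-27,0,5,0],
  [-27,0,5,0],
  [-27,0,5,0],
  [-27,0,5,0],
  [-27,0,5,0],
  [-27,0,5,0],
  [0,0,0,0],
  [0,0,0,0],
])

```text
t: 4.87
ee_pos: [419.6, 180.8, 249.6]
orientation: [-0.426, -1.988, 1.988]
ft_force: [-0.4, -0.1, -0.2]
width: 52.2
```

```bash
python3 - <<'E'
from h import *
m=camera_model('wrist'); save('wrist','w1.png')
for n,zs in [('stand',10),('toggle_tip',105),('cup',10)]:
    r=tip_of('wrist',n); print(n,[(x['conf'],np.array(x['at']),onz('wrist',x['at'],zs,m)[:2]) for x in r[:3]])
r=silhouettes('wrist','cup'); 
for x in r[:1]:
    print(x['conf'],x['at'],x['pixels'].sum()); cv2.imwrite('pics/cupmask.png',x['pixels'].astype(np.uint8)*255)
E
```

```text
stand [(0.61, array([256.5,  60.3]), array([429.45,  49.63]))]
toggle_tip []
cup [(0.86, array([327.1, 293.6]), array([470.14, 319.32])), (0.45, array([457.1, 242.7]), array([306.6 , 321.39]))]
0.81 [326.6, 279.3] 2201
```

View pics/w1.png

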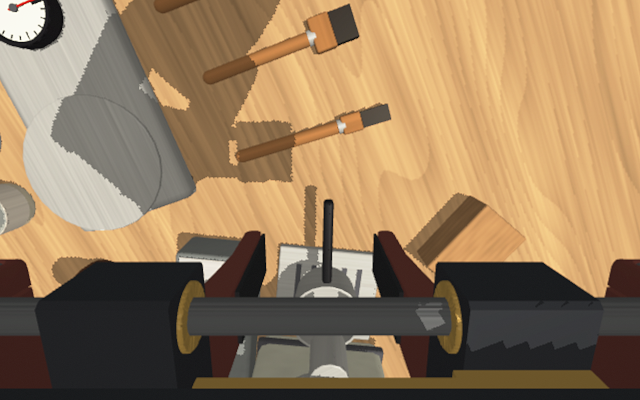

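```bash
python3 - <<'E'
from h import *
im=cv2.imread('pics/w1.png'); g=cv2.cvtColor(im,cv2.COLOR_BGR2GRAY)
m=camera_model('wrist'); pts=[]
for r in range(200,284,4):
    c=np.where(g[r,312:345]<75)[0]
    if len(c): pts.append((c.mean()+312+.0,r,len(c)))
print(np.array(pts))
P=np.array([onz('wrist',(a,b),62,m)[:2] for a,b,n in pts if 4<=n<=16]); 
c=P.mean(0);u,s,v=np.linalg.svd(P-c);d=v[0];d*=np.sign(d@[0.4,0.9]);print('dir',d,'yaw',np.arctan2(d[1],d[0]),s,P[0],P[-1])
tip=onz('wrist',(329,201),62,m)[:2]; print('tip',tip,'axis',tip+125*d,'grip',tip+33*d)
E
```

```text
[[328.   200.     7.  ]
 [328.   204.     9.  ]
 [328.   208.     9.  ]
 [328.   212.     9.  ]
 [328.   216.     9.  ]
 [328.   220.     9.  ]
 [328.   224.     9.  ]
 [328.   228.     9.  ]
 [327.5  232.    10.  ]
 [327.   236.     9.  ]
 [327.   240.     9.  ]
 [327.   244.     9.  ]
 [327.   248.    11.  ]
 [327.   252.     9.  ]
 [327.   256.     9.  ]
 [327.   260.     9.  ]
 [326.5  264.    10.  ]
 [325.18 268.    11.  ]
 [326.5  272.    10.  ]
 [326.5  276.    10.  ]
 [326.5  280.    10.  ]]
dir [0.42 0.91] yaw 1.1334743602647228 [117.78   1.67] [416.62 202.02] [451.99 279.2 ]
tip [416.13 203.33] axis [469.07 316.57] grip [430.11 233.22]
```

```bash
python3 - <<'E'
from h import *
m=camera_model('wrist')
for c in ['wrist','top','scene']:
    get_image(c)
    for n in ['platform_top','bezel_top']:
      mm=camera_model(c)
      for x in silhouettes(c,n)[:1]:
        q=x['pixels'].astype(np.uint8); cs,_=cv2.findContours(q,0,1); k=max(cs,key=cv2.contourArea)[:,0]
        W=np.array([onz(c,p,{'platform_top':63,'bezel_top':60}[n],mm)[:2] for p in k.astype(float)],np.float32)
        print(c,n,x['conf'],cv2.minEnclosingCircle(W), 'tip', [onz(c,t['at'],63 if n[0]=='p' else 60,mm)[:2] for t in tip_of(c,n)[:1]])
for i in [onz('wrist',(92,163),63,m)]: print(i)
plan((430.5,234,110,2.704),(430.5,234,52,2.704))
E
```

```text
wrist platform_top 0.22 ((666.8214721679688, 167.38616943359375), 19.255830764770508) tip [array([607.8 ,  78.93])]
wrist bezel_top 0.66 ((589.1284790039062, -49.670040130615234), 30.9567813873291) tip [array([595.77, -64.72])]
top platform_top 0.66 ((611.4231567382812, 76.73603057861328), 65.37688446044922) tip [array([606.98,  77.91])]
scene platform_top 0.93 ((612.3001708984375, 77.7921371459961), 67.8692398071289) tip [array([608.96,  81.17])]
[604.78  78.81  63.  ]
at [418.91 181.46 249.67] th 2.722 t 5.7667
-> [430.5 234.  110. ] th 2.704 turn 0.018 (1 rows) shift [ 11.8 139.7 -52.5] rows 5 each [  2.35  27.93 -10.5 ] q6~ -2.21
-> [430.5 234.   52. ] th 2.704 turn -0.000 (0 rows) shift [ 0. 58.  0.] rows 2 each [ 0. 29.  0.] q6~ -2.21
```

Call:
arm_command([
  [0,0,0,0.017],
])

```text
t: 5.85
ee_pos: [418.9, 181.4, 249.6]
orientation: [-0.44, -1.979, 1.98]
ft_force: [0.8, 1.2, 0.1]
width: 52.5
```

Call:
arm_command([
  [2.3,28,-10.5,0],
  [2.3,28,-10.5,0],
  [2.3,28,-10.5,0],
  [2.3,28,-10.5,0],
  [2.3,28,-10.5,0],
  [0,20,0,0],
  [0,20,0,0],
  [0,18,0,0],
  [0,0,0,0],
  [0,0,0,0],
])

```text
t: 6.68
ee_pos: [430.2, 233.6, 51.1]
orientation: [-0.438, -1.977, 1.98]
ft_force: [-0.4, 0.7, -0.0]
width: 52.6
```

Call:
arm_command([
  [0,0,0,0],
  [0,0,0,0],
  [0,0,0,0],
  [0,0,0,0],
  [0,0,0,0],
  [0,0,0,0],
  [0,-3,0,0],
  [0,-3,0,0],
  [0,-3,0,0],
  [0,-3,0,0],
  [0,0,0,0],
], gripper=0)

```text
t: 7.6
ee_pos: [430.9, 234.0, 64.2]
orientation: [-0.44, -1.98, 1.98]
ft_force: [0.1, 0.1, -1.8]
width: 9.7
```

```bash
python3 - <<'E'
from h import *
p,th,o=pose(); print(p,th,o['width'],np.array(o['ft_force']),np.array(o['moment']))
save('wrist','w2.png'); s=save('scene','s2.png')
cv2.imwrite('pics/s2c.png',cv2.resize(s[150:260,380:540],(800,550)))
E
```

```text
[430.88 234.03  64.24] 2.7049689043173912 9.700320485448287 [ 0.08  0.11 -1.85] [-0.06  0.15  0.04]
```

View pics/s2c.png

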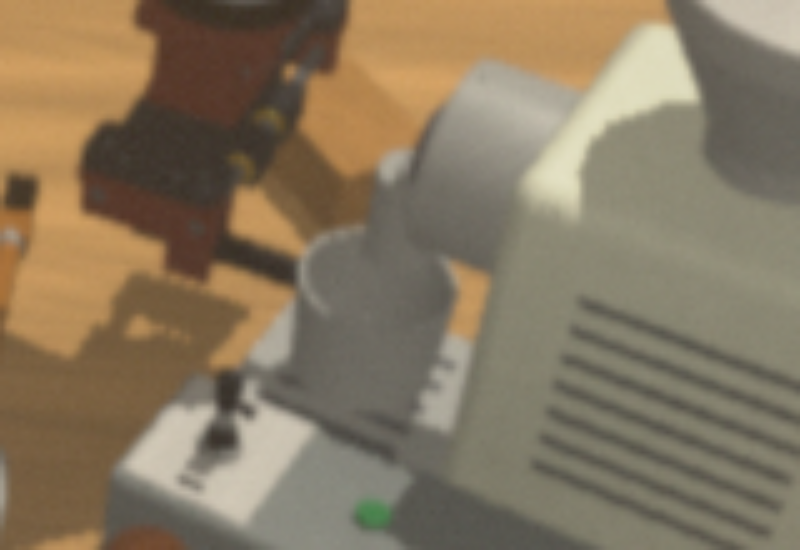

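```bash
python3 - <<'E'
from h import *
plan((376,116,64.2,2.705),(376,116,164,2.705),(376,116,164,1.571),(516,78,164,1.571),(516,78,99,1.571))
E
```

```text
at [430.75 233.95  63.84] th 2.705 t 7.7
-> [376.  116.   64.2] th 2.705 turn -0.000 (1 rows) shift [ -0.3  -0.4 130. ] rows 4 each [-0.07 -0.09 32.51] q6~ -2.41
-> [376. 116. 164.] th 2.705 turn -0.000 (0 rows) shift [  0.  -99.8   0. ] rows 3 each [  0.   -33.27   0.  ] q6~ -2.41
-> [376. 116. 164.] th 1.571 turn 1.134 (10 rows) shift [ 0. -0.  0.] rows 0 each [ 0. -0.  0.] q6~ -1.27
-> [516.  78. 164.] th 1.571 turn -0.000 (0 rows) shift [ -38.   -0. -140.] rows 5 each [ -7.61  -0.   -28.  ] q6~ -1.42
-> [516.  78.  99.] th 1.571 turn -0.000 (0 rows) shift [ 0. 65.  0.] rows 2 each [ 0.  32.5  0. ] q6~ -1.42
```

Call:
arm_command([
  [0,0,5,0],
  [0,0,10,0],
  [0,0,15,0],
  [0,0,20,0],
  [0,0,20,0],
  [0,0,20,0],
  [0,0,20,0],
  [0,-10,14,0],
  [0,-15,6,0],
  [0,-20,0,0],
  [0,-20,0,0],
  [0,-20,0,0],
  [0,-10,0,0],
  [0,-5,0,0],
  [0,0,0,0],
])

```text
t: 8.95
ee_pos: [375.7, 115.8, 164.3]
orientation: [-0.441, -1.981, 1.98]
ft_force: [0.6, 0.4, -2.0]
width: 9.9
```

Call:
arm_command([
  [0,0,0,0.04],
  [0,0,0,0.08],
  [0,0,0,0.1],
  [0,0,0,0.1],
  [0,0,0,0.1],
  [0,0,0,0.1],
  [0,0,0,0.1],
  [0,0,0,0.1],
  [0,0,0,0.1],
  [0,0,0,0.1],
  [0,0,0,0.1],
  [0,0,0,0.07],
  [0,0,0,0.044],
  [0,0,0,0],
  [0,0,0,0],
])

```text
t: 10.2
ee_pos: [374.9, 115.8, 162.8]
orientation: [-1.207, -1.209, 1.212]
ft_force: [-0.7, -0.7, -1.2]
width: 9.7
```

```bash
python3 - <<'E'
from h import *
plan((516,78,164,1.571),(516,78,99,1.571)); o=get_obs(); print(o['width'],o['ft_force'])
m=camera_model('wrist'); save('wrist','w3.png')
for n,z in [('cup',122),('platform_top',63),('bezel_top',60)]:
    r=tip_of('wrist',n); print(n,[(x['conf'],np.array(x['at']),onz('wrist',x['at'],z,m)[:2]) for x in r[:2]])
E
```

```text
at [374.92 115.8  162.79] th 1.572 t 10.2
-> [516.  78. 164.] th 1.571 turn 0.001 (1 rows) shift [ -37.8   -1.2 -141.1] rows 5 each [ -7.57  -0.24 -28.21] q6~ -1.42
-> [516.  78.  99.] th 1.571 turn -0.000 (0 rows) shift [ 0. 65.  0.] rows 2 each [ 0.  32.5  0. ] q6~ -1.42
9.674044669307236 [-0.69 -0.73 -1.21]
cup [(0.93, array([320.3, 368.2]), array([460.61, 118.01]))]
platform_top []
bezel_top []
```

View pics/w3.png

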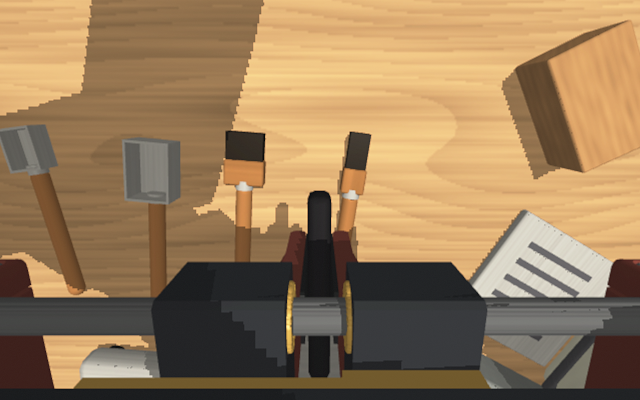

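Call:
arm_command([
  [-3,0,-8,0],
  [-5,0,-18,0],
  [-6,0,-25,0],
  [-7,0,-27,0],
  [-7,0,-27,0],
  [-6,0,-22,0],
  [-3.5,0,-14,0],
  [0,0,0,0],
  [0,12,0,0],
  [0,15,0,0],
  [0,13,0,0],
  [0,8,0,0],
  [0,4,0,0],
  [0,2,0,0],
  [0,0,0,0],
  [0,0,0,0],
])

```text
t: 11.73
ee_pos: [517.0, 78.7, 110.1]
orientation: [-1.21, -1.21, 1.209]
ft_force: [0.5, -0.2, -1.7]
width: 9.6
```

```bash
python3 - <<'E'
from h import *
p,th,o=pose(); print(p,th,o['width'],np.array(o['ft_force']),o['t'])
s=save('scene','s3.png'); cv2.imwrite('pics/s3c.png',cv2.resize(s[150:300,260:460],(800,600)))
for c in ['scene','top']:
    if c=='top': get_image('top')
    print(c,[(x['conf'],onz(c,x['at'],65)[:2]) for x in tip_of(c,'cup')[:2]])
E
```

```text
[517.03  78.73 110.14] 1.5711369305791476 9.618887404629024 [ 0.54 -0.19 -1.69] 11.7333
scene [(0.72, array([597.55,  73.24]))]
top [(0.75, array([619.47,  76.6 ])), (0.51, array([470.39, 310.36]))]
```

View pics/s3c.png

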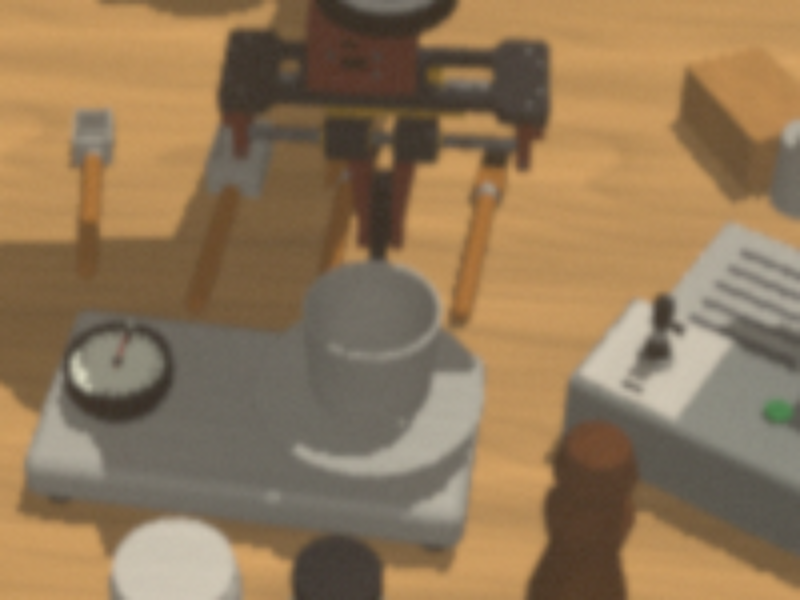

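Call:
arm_command([
  [0,3,0,0],
  [0,3,0,0],
  [0,3,0,0],
  [0,2,0,0],
  [0,0,0,0],
  [0,0,0,0],
])

```text
t: 12.43
ee_pos: [516.9, 78.7, 98.6]
orientation: [-1.209, -1.21, 1.209]
ft_force: [0.6, -0.1, 0.0]
width: 9.9
```

Call:
arm_command([
  [0,0,0,0],
  [0,0,0,0],
  [0,0,0,0],
  [0,0,0,0],
  [0,0,0,0],
], gripper=35)

```text
t: 12.85
ee_pos: [516.7, 78.6, 98.7]
orientation: [-1.209, -1.209, 1.209]
ft_force: [-0.3, -0.3, -0.0]
width: 30.3
```

Call:
arm_command([
  [0,-8,0,0],
  [0,-20,0,0],
  [0,-25,0,0],
  [0,-25,0,0],
  [0,-25,0,0],
  [0,-25,0,0],
  [0,-22,0,0],
  [0,0,0,0],
])

```text
t: 13.52
ee_pos: [519.1, 79.0, 253.7]
orientation: [-1.214, -1.216, 1.205]
ft_force: [0.6, 0.0, 0.1]
width: 30.7
```

```bash
python3 - <<'E'
from h import *
plan((510,-66,260,1.571),(560,-66,230,1.571))
E
```

```text
at [519.07  78.96 253.68] th 1.571 t 13.5167
-> [510. -66. 260.] th 1.571 turn -0.000 (1 rows) shift [-145.    -6.3    9.1] rows 5 each [-28.99  -1.26   1.82] q6~ -1.70
-> [560. -66. 230.] th 1.571 turn -0.000 (0 rows) shift [ -0.  30. -50.] rows 2 each [ -0.01  15.   -25.  ] q6~ -1.69
```

```bash
python3 - <<'E'
from h import *
plan((633,-86,240,0.95))
E
```

```text
at [519.07  78.96 253.68] th 1.571 t 13.5167
-> [633. -86. 240.] th 0.950 turn 0.621 (6 rows) shift [ -67.9   13.7 -188.6] rows 6 each [-11.32   2.28 -31.44] q6~ -1.09
```

Call:
arm_command([
  [0,0,0,0.1],
  [0,0,0,0.12],
  [0,0,0,0.12],
  [0,0,0,0.12],
  [0,0,0,0.12],
  [0,0,0,0.04],
  [-10,2,-27,0],
  [-10,2,-27,0],
  [-10,2,-27,0],
  [-10,2,-27,0],
  [-10,2,-27,0],
  [-10,2,-27,0],
  [-8,2,-26,0],
  [0,0,0,0],
  [0,0,0,0],
])

```text
t: 14.77
ee_pos: [630.0, -86.8, 233.6]
orientation: [-1.44, -0.739, 0.741]
ft_force: [-0.7, 0.0, -0.5]
width: 30.8
```

```bash
python3 - <<'E'
from h import *
plan((633,-86,240,0.95))
m=camera_model('wrist'); w=save('wrist','w4.png')
for n,z in [('bezel_top',60),('needle_tip',56),('zero_mark',56),('platform_top',57),('cup',57)]:
    r=tip_of('wrist',n); print(n,[(round(x['conf'],2),np.array(x['at']),onz('wrist',x['at'],z,m)[:2]) for x in r[:2]])
    if n=='bezel_top' and r:
        c,rr=map(int,r[0]['at']); 
        k=w[max(rr-50,0):rr+50,max(c-65,0):c+65]; cv2.imwrite('pics/w4c.png',cv2.resize(k,None,fx=6,fy=6,interpolation=cv2.INTER_CUBIC)); print('crop org',max(c-65,0),max(rr-50,0))
    
E
```

```text
at [629.99 -86.81 233.55] th 0.949 t 14.7667
-> [633. -86. 240.] th 0.950 turn -0.001 (1 rows) shift [ 2.4 -6.4 -2. ] rows 1 each [ 2.41 -6.45 -1.98] q6~ -1.09
bezel_top [(0.82, array([316.4, 144.1]), array([597.21, -64.91]))]
crop org 251 94
needle_tip [(0.58, array([335.4, 134.9]), array([600.76, -46.52])), (0.42, array([385.7,  96.4]), array([599.18,   8.17]))]
zero_mark [(0.82, array([302.7, 120.7]), array([573.67, -63.02])), (0.4, array([463. ,  55.9]), array([609.69,  79.59]))]
platform_top [(0.69, array([591.8,  79. ]), array([690.27, 159.95]))]
cup [(0.64, array([459.8,  54.3]), array([606.9 ,  77.62]))]
```

View pics/w4c.png

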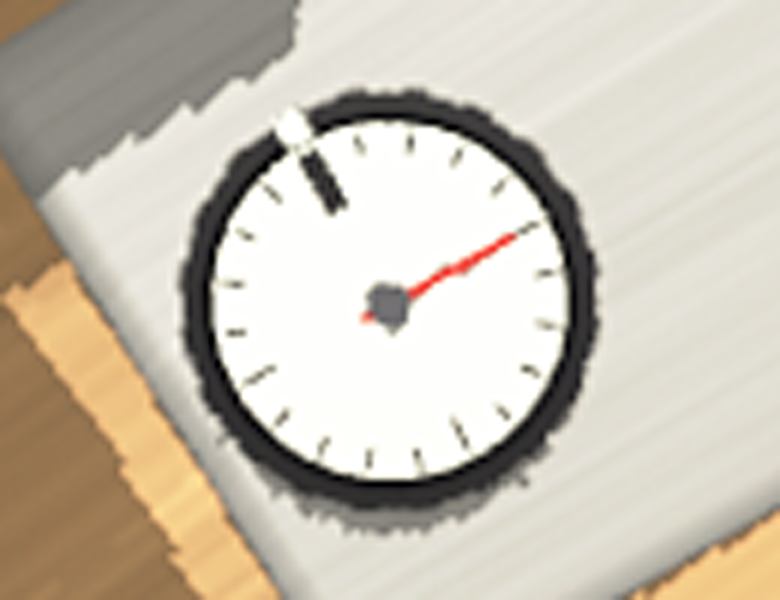

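```bash
cat >> h.py <<'E'
def dial(img,m,c0,z=55):
    """angle (cw) from zero mark to needle; c0=pixel of dial centre"""
    hsv=cv2.cvtColor(img,cv2.COLOR_BGR2HSV).astype(int); yy,xx=np.mgrid[:img.shape[0],:img.shape[1]]
    C=onz('wrist',c0,z,m)[:2]; near=(np.hypot(xx-c0[0],yy-c0[1])<33)
    X=np.array([[onz('wrist',(x,y),z,m)[:2]-C for x,y in zip(xx[near],yy[near])]])[0]
    r=np.hypot(*X.T); h=hsv[near]; a=np.arctan2(-X[:,1],-X[:,0]) # ccw angle from world -x
    red=((h[:,0]<8)|(h[:,0]>172))&(h[:,1]>110)&(h[:,2]>120)&(r>6)&(r<23)
    blk=(h[:,2]<110)&(h[:,1]<90)&(r>13)&(r<20)
    f=lambda k,w: np.angle((w*np.exp(1j*a[k])).sum())
    n=f(red,r[red]**1.0); z0=f(blk,1.0)
    k=blk&(abs(np.angle(np.exp(1j*(a-z0))))<.35); z0=f(k,1.0)
    print('needle cw %.3f (n %d) zero cw %.3f (n %d) diff(needle-zero cw) %.3f'%(-n,red.sum(),-z0,k.sum(),np.angle(np.exp(1j*(z0-n)))))
E
python3 - <<'E'
from h import *
m=camera_model('wrist'); w=cv2.imread('pics/w4.png'); O=np.array([251,94.])
c=O+np.array([388,303])/6; dial(w,m,c)
f=lambda x,y: onz('wrist',O+np.array([x,y])/6,55,m)[:2]
C=f(388,303); print(C)
for n,(x,y) in dict(needle=(513,238),mark_in=(338,210),mark_out=(308,155),nick=(293,128)).items():
    d=f(x,y)-C; print(n,np.hypot(*d),'cw %.3f'%-np.arctan2(-d[1],-d[0]))
plan((598,-65,110,0.95),(598,-65,59,0.95))
E
```

```text
needle cw 1.679 (n 24) zero cw 0.117 (n 12) diff(needle-zero cw) 1.562
[597.55 -64.31]
needle 21.165537256914657 cw 1.714
mark_in 15.707521268985529 cw 0.123
mark_out 24.87099344883841 cw 0.121
nick 29.34697343744055 cw 0.119
at [629.81 -84.93 234.86] th 0.952 t 15.0667
-> [598. -65. 110.] th 0.950 turn 0.002 (1 rows) shift [ -2.3 124.9  37.5] rows 4 each [-0.57 31.21  9.37] q6~ -1.06
-> [598. -65.  59.] th 0.950 turn -0.000 (0 rows) shift [ 0. 51.  0.] rows 2 each [ 0.  25.5  0. ] q6~ -1.06
```

Call:
arm_command([
  [-0.6,25,7.5,0],
  [-0.6,25,7.5,0],
  [-0.6,25,7.5,0],
  [-0.6,25,7.5,0],
  [0,25,7.5,0],
  [0,0,0,0],
  [0,20,0,0],
  [0,15,0,0],
  [0,10,0,0],
  [0,6,0,0],
  [0,0,0,0],
], gripper=100)

```text
t: 15.98
ee_pos: [598.3, -65.9, 58.4]
orientation: [-1.44, -0.741, 0.742]
ft_force: [-0.1, 0.3, 0.4]
width: 87.4
```

Call:
arm_command([
  [0,0,0,0],
  [0,0,0,0],
  [0,0,0,0],
  [0,0,0,0],
  [0,0,0,0],
], gripper=0)

```text
t: 16.4
ee_pos: [597.5, -67.3, 59.3]
orientation: [-1.441, -0.741, 0.745]
ft_force: [-5.0, -6.5, 4.3]
width: 61.5
```

Call:
arm_command([
  [0,0,0,0.05],
  [0,0,0,0.09],
  [0,0,0,0.1],
  [0,0,0,0.1],
  [0,0,0,0.1],
  [0,0,0,0.1],
  [0,0,0,0.1],
  [0,0,0,0.1],
  [0,0,0,0.1],
  [0,0,0,0.1],
  [0,0,0,0.1],
  [0,0,0,0.1],
  [0,0,0,0.1],
  [0,0,0,0.1],
  [0,0,0,0.1],
  [0,0,0,0.1],
  [0,0,0,0.035],
  [0,0,0,0],
  [0,0,0,0],
])

```text
t: 17.98
ee_pos: [597.0, -67.4, 59.3]
orientation: [-1.517, 0.49, -0.487]
ft_force: [-6.2, -7.7, 6.4]
width: 61.5
```

Call:
arm_command([
  [0,0,0,0],
  [0,0,0,0],
  [0,0,0,0],
  [0,0,0,0],
  [0,-15,0,0],
  [0,-20,0,0],
  [0,-20,0,0],
  [0,-20,0,0],
  [0,-20,0,0],
  [0,-20,-7,0],
  [0,-20,-7,0],
  [0,-20,-7,0],
  [0,-20,-7,0],
  [0,0,-7,0],
  [0,0,0,0],
  [0,0,0,0],
], gripper=100)

```text
t: 19.32
ee_pos: [577.3, -94.4, 232.9]
orientation: [-1.515, 0.49, -0.488]
ft_force: [0.7, 0.8, -0.4]
width: 87.8
```

```bash
python3 - <<'E'
from h import *
plan((633,-86,240,0.95))
m=camera_model('wrist'); w=save('wrist','w5.png')
r=tip_of('wrist','bezel_top'); print([(x['conf'],x['at']) for x in r])
c,rr=map(int,r[0]['at']); O=(max(c-65,0),max(rr-50,0)); print('org',O)
cv2.imwrite('pics/w5c.png',cv2.resize(w[O[1]:rr+50,O[0]:c+65],None,fx=6,fy=6,interpolation=cv2.INTER_CUBIC))
dial(w,m,(proj('wrist',(597.6,-64.4,55),m)))
E
```

```text
at [577.35 -94.44 232.88] th -0.624 t 19.3167
-> [633. -86. 240.] th 0.950 turn -1.574 (14 rows) shift [ 39.2  -7.1 -40.4] rows 2 each [ 19.62  -3.56 -20.18] q6~ -1.09
[(0.61, [320.1, 148.4]), (0.31, [70.3, 72.6])]
org (255, 98)
needle cw 1.670 (n 30) zero cw 1.770 (n 4) diff(needle-zero cw) -0.100
```

View pics/w5c.png

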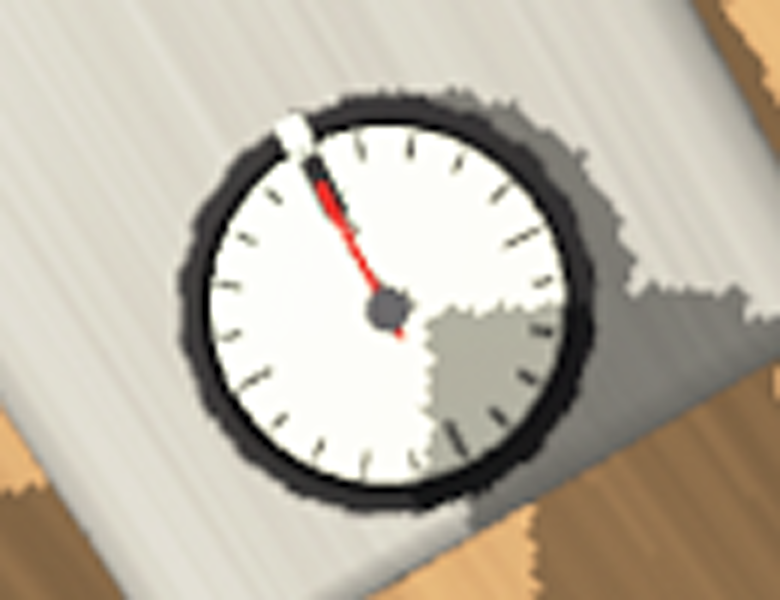

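```bash
python3 - <<'E'
from h import *
plan((577.35,-94.44,232.88,1.571),(517,78.7,230,1.571),(517,78.7,97,1.571))
E
```

```text
at [577.32 -94.13 232.32] th -0.624 t 19.4167
-> [577.35 -94.44 232.88] th 1.571 turn -2.195 (19 rows) shift [-0.3 -0.6 -0. ] rows 1 each [-0.31 -0.56 -0.03] q6~ -1.73
-> [517.   78.7 230. ] th 1.571 turn -0.000 (0 rows) shift [173.2   2.9  60.3] rows 6 each [28.86  0.48 10.05] q6~ -1.42
-> [517.   78.7  97. ] th 1.571 turn -0.000 (0 rows) shift [  0. 133.   0.] rows 4 each [ 0.   33.25  0.  ] q6~ -1.42
```

Call:
arm_command([
  [0,0,0,-0.1],
  [0,0,0,-0.122],
  [0,0,0,-0.122],
  [0,0,0,-0.122],
  [0,0,0,-0.122],
  [0,0,0,-0.122],
  [0,0,0,-0.122],
  [0,0,0,-0.122],
  [0,0,0,-0.122],
  [0,0,0,-0.122],
  [0,0,0,-0.122],
  [0,0,0,-0.122],
  [0,0,0,-0.122],
  [0,0,0,-0.122],
  [0,0,0,-0.122],
  [0,0,0,-0.122],
  [0,0,0,-0.122],
  [0,0,0,-0.122],
  [0,0,0,-0.021],
  [0,0,0,0],
], gripper=50)

```text
t: 21.08
ee_pos: [577.6, -94.1, 232.6]
orientation: [-1.208, -1.207, 1.209]
ft_force: [-0.7, -0.6, 0.3]
width: 43.9
```

Call:
arm_command([
  [12,0,4,0],
  [25,0,9,0],
  [28,0,10,0],
  [28,0,10,0],
  [28,0,10,0],
  [28,0,10,0],
  [24,0,7.3,0],
  [0,0,0,0],
  [0,0,0,0],
])

```text
t: 21.83
ee_pos: [516.9, 79.9, 233.6]
orientation: [-1.209, -1.21, 1.21]
ft_force: [0.2, 0.4, 0.5]
width: 43.8
```

```bash
python3 - <<'E'
from h import *
plan((517,78.7,97,1.571))
m=camera_model('wrist'); w=save('wrist','w6.png'); g=cv2.cvtColor(w,cv2.COLOR_BGR2GRAY)
cc=proj('wrist',(490,78.7,107),m); print(cc)
for x in [485,500,520,530]:
    c=proj('wrist',(x,78.7,107),m).astype(int); k=np.where(g[c[1],c[0]-30:c[0]+30]<70)[0]
    if len(k): print(x,c,len(k),onz('wrist',(k.mean()+c[0]-30,c[1]),107,m)[:2])
E
```

```text
at [516.86  79.93 233.63] th 1.572 t 21.8333
-> [517.   78.7  97. ] th 1.571 turn 0.001 (1 rows) shift [ -1.2 136.6  -0.1] rows 4 each [-0.31 34.16 -0.04] q6~ -1.42
[315.72 164.89]
485 [315 158] 12 [484.69  80.07]
500 [315 177] 12 [499.46  80.08]
520 [315 202] 12 [519.53  80.09]
530 [315 214] 11 [529.42  79.69]
```

Call:
arm_command([
  [-1,25,0,0],
  [0,30,0,0],
  [0,30,0,0],
  [0,25,0,0],
  [0,17,0,0],
  [0,9,0,0],
  [0,0,0,0],
])

```text
t: 22.47
ee_pos: [516.6, 76.5, 95.8]
orientation: [-1.208, -1.205, 1.21]
ft_force: [-0.2, -0.6, 0.5]
width: 44.0
```

Call:
arm_command([
  [0,0,0,0],
  [0,0,0,0],
  [0,0,0,0],
  [0,0,0,0],
  [0,0,0,0],
  [0,-5,0,0],
  [0,-10,0,0],
  [0,-15,0,0],
  [0,-15,0,0],
  [0,-12,0,0],
  [0,-6,0,0],
  [3,-4,12,0],
  [6,0,20,0],
  [7,0,26,0],
  [7,0,27,0],
  [7,0,26,0],
  [5,0,20,0],
  [3,0,10,0],
  [0,0,0,0],
], gripper=0)

```text
t: 24.05
ee_pos: [373.6, 115.5, 164.4]
orientation: [-1.207, -1.208, 1.212]
ft_force: [0.5, 0.2, -2.1]
width: 9.8
```

Call:
arm_command([
  [0,0,0,-0.04],
  [0,0,0,-0.08],
  [0,0,0,-0.1],
  [0,0,0,-0.1],
  [0,0,0,-0.1],
  [0,0,0,-0.1],
  [0,0,0,-0.1],
  [0,0,0,-0.1],
  [0,0,0,-0.1],
  [0,0,0,-0.1],
  [0,0,0,-0.1],
  [0,0,0,-0.07],
  [0,0,0,-0.043],
  [0,0,0,0],
  [0,0,0,0],
])

```text
t: 25.3
ee_pos: [377.5, 115.4, 164.8]
orientation: [-0.442, -1.979, 1.978]
ft_force: [-1.0, 0.2, -2.2]
width: 9.7
```

```bash
python3 - <<'E'
from h import *
print(np.array(get_obs()['ft_force']),get_obs()['width'])
plan((376,116,160,2.704),(376,116,64.5,2.704),(430.8,234,64.5,2.704),(430.8,234,51.5,2.704))
s=save('scene','s4.png'); cv2.imwrite('pics/s4c.png',cv2.resize(s[120:280,330:530],(800,640))[:600])
E
```

```text
[-1.04  0.24 -2.25] 9.731797668973533
at [377.47 115.44 164.75] th 2.702 t 25.3
-> [376. 116. 160.] th 2.704 turn -0.002 (1 rows) shift [1.6 4.8 0.1] rows 1 each [1.57 4.75 0.11] q6~ -2.40
-> [376.  116.   64.5] th 2.704 turn -0.000 (0 rows) shift [ 0.  95.5  0. ] rows 3 each [ 0.   31.83  0.  ] q6~ -2.40
-> [430.8 234.   64.5] th 2.704 turn -0.000 (0 rows) shift [   0.4   -0.  -130.1] rows 4 each [  0.09  -0.   -32.53] q6~ -2.21
-> [430.8 234.   51.5] th 2.704 turn -0.000 (0 rows) shift [ 0. 13.  0.] rows 1 each [ 0. 13.  0.] q6~ -2.21
```

View pics/s4c.png

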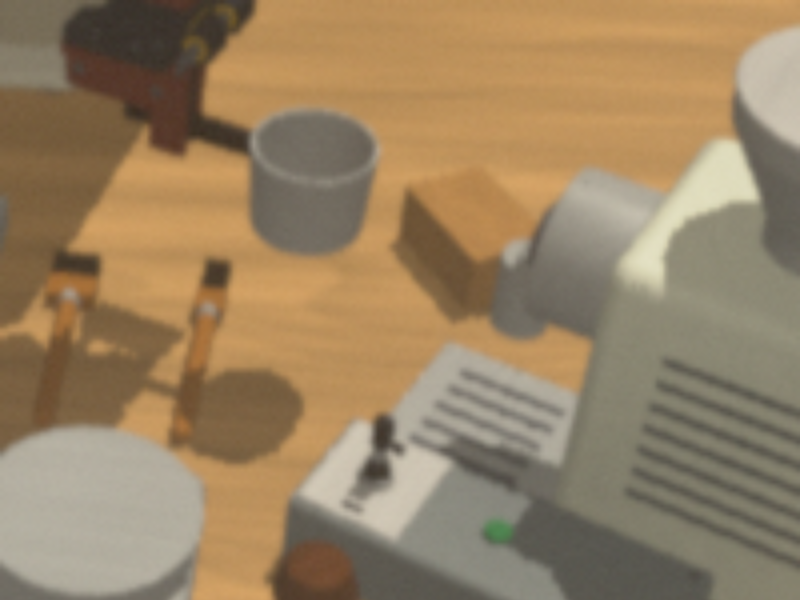

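Call:
arm_command([
  [1.6,15,0,0],
  [0,25,0,0],
  [0,25,0,0],
  [0,20,0,0],
  [0,10,0,0],
  [0,5,0,0],
  [0,0,0,0],
  [0,0,-10,0],
  [0,0,-20,0],
  [0,0,-22,0],
  [0,0,-22,0],
  [0,0,-22,0],
  [0,0,-18,0],
  [0,0,-10,0],
  [0,0,-6,0],
  [0,0,0,0],
  [0,0,0,0],
])

```text
t: 26.77
ee_pos: [429.8, 233.7, 64.9]
orientation: [-0.44, -1.979, 1.98]
ft_force: [-0.5, -0.3, -2.2]
width: 10.0
```

```bash
python3 - <<'E'
from h import *
print(np.array(get_obs()['ft_force']),get_obs()['width'])
plan((430.8,234,51.5,2.704))
E
```

```text
[-0.52 -0.26 -2.25] 10.035713060642758
at [429.79 233.65  64.88] th 2.704 t 26.7667
-> [430.8 234.   51.5] th 2.704 turn 0.000 (1 rows) shift [-0.8 13.4 -0.7] rows 1 each [-0.77 13.38 -0.74] q6~ -2.21
```

Call:
arm_command([
  [-0.7,4,-0.7,0],
  [0,4,0,0],
  [0,3.5,0,0],
  [0,2,0,0],
  [0,0,0,0],
  [0,0,0,0],
])

```text
t: 27.27
ee_pos: [430.4, 233.2, 50.9]
orientation: [-0.439, -1.977, 1.98]
ft_force: [-1.2, -3.7, 4.1]
width: 10.0
```

Call:
arm_command([
  [0,0,0,0],
  [0,0,0,0],
  [0,0,0,0],
  [0,0,0,0],
  [0,0,0,0],
], gripper=35)

```text
t: 27.68
ee_pos: [431.2, 234.3, 51.1]
orientation: [-0.44, -1.979, 1.979]
ft_force: [-0.2, -0.3, -1.1]
width: 30.4
```

Call:
arm_command([
  [0,-10,0,0],
  [0,-20,0,0],
  [0,-25,0,0],
  [0,-30,0,0],
  [0,-30,5,0],
  [0,-30,10,0],
  [0,-25,10,0],
  [0,-10,10,0],
  [0,0,0,0],
  [0,0,0,0.11],
  [0,0,0,0.122],
  [0,0,0,0.122],
  [0,0,0,0.122],
  [0,0,0,0.122],
  [0,0,0,0.122],
  [0,0,0,0.122],
  [0,0,0,0.122],
  [0,0,0,0.122],
])

```text
t: 29.18
ee_pos: [415.9, 202.7, 230.4]
orientation: [-1.189, -1.238, 1.24]
ft_force: [0.0, -0.5, 0.3]
width: 31.1
```

Call:
arm_command([
  [0,0,0,0.122],
  [0,0,0,0.122],
  [0,0,0,0.122],
  [0,0,0,0.122],
  [0,0,0,0],
  [0,0,0,0],
], gripper=0)

```text
t: 29.68
ee_pos: [416.0, 202.6, 230.6]
orientation: [-1.385, -0.881, 0.882]
ft_force: [-0.2, -0.5, -0.0]
width: 0.4
```

```bash
cat >> h.py <<'E'
MO=np.array([469.5,317.5]); MY=1.133
def mill(x,y): return MO+x*np.array([np.cos(MY),np.sin(MY)])+y*np.array([-np.sin(MY),np.cos(MY)])
E
python3 - <<'E'
from h import *
a=mill(-30,-150); print(a)
plan((*a,240,MY),(*a,105,MY))
get_image('scene'); 
for c in ['scene','top']:
    if c=='top': get_image(c)
    print(c,[(x['conf'],onz(c,x['at'],10)[:2]) for x in tip_of(c,'cup')[:1]],[(x['conf'],onz(c,x['at'],105)[:2]) for x in tip_of(c,'toggle_tip')[:2]])
print(mill(-25,-122))
E
```

```text
[592.63 226.74]
at [415.98 202.64 230.61] th 1.134 t 29.6833
-> [592.63 226.74 240.  ] th 1.133 turn 0.001 (1 rows) shift [  96.7   -9.4 -149.8] rows 6 each [ 16.12  -1.57 -24.96] q6~ -0.77
-> [592.63 226.74 105.  ] th 1.133 turn -0.000 (0 rows) shift [  0. 135.   0.] rows 4 each [ 0.   33.75  0.  ] q6~ -0.77
scene [] [(0.68, array([560.04, 238.24]))]
top [(0.54, array([479.69, 314.08]))] [(0.39, array([563.03, 237.38]))]
[569.4  243.14]
```

Call:
arm_command([
  [7,-1,-10,0],
  [15,-1,-22,0],
  [16,-1,-25,0],
  [16,-1,-25,0],
  [16,-1,-25,0],
  [15,-1,-25,0],
  [11.7,-1,-17.8,0],
  [0,0,0,0],
  [0,0,0,0],
])

```text
t: 30.73
ee_pos: [594.0, 226.0, 237.6]
orientation: [-1.386, -0.878, 0.879]
ft_force: [-0.6, 0.1, 0.4]
width: 0.4
```

```bash
python3 - <<'E'
from h import *
m=camera_model('wrist'); w=save('wrist','w7.png')
r=tip_of('wrist','toggle_tip'); print([(x['conf'],np.array(x['at']),onz('wrist',x['at'],105,m)[:2]) for x in r[:2]])
r=tip_of('wrist','cup'); print([(x['conf'],np.array(x['at']),onz('wrist',x['at'],10,m)[:2]) for x in r[:2]])
plan((*mill(-30,-150),105,MY))
E
```

```text
[(0.65, array([316.8, 159.9]), array([566.24, 238.47]))]
[(0.57, array([350.1,  21.8]), array([471.  , 318.36]))]
at [592.   225.9  237.85] th 1.130 t 30.8833
-> [592.63 226.74 105.  ] th 1.133 turn -0.003 (1 rows) shift [  1.  132.8  -0.2] rows 4 each [ 0.26 33.21 -0.05] q6~ -0.77
```

View pics/w7.png

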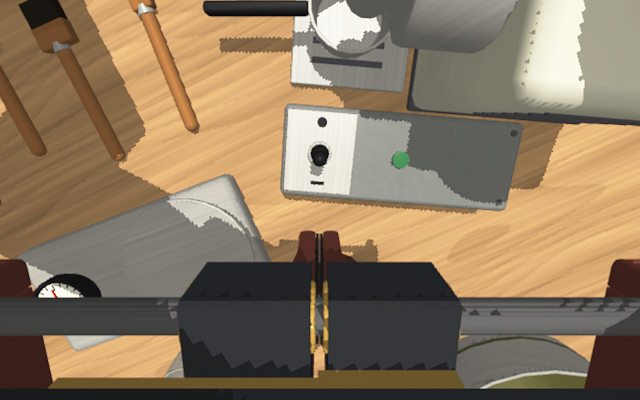

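```bash
sed -i 's/MY=1.133/MY=1.06/' h.py; python3 - <<'E'
from h import *
plan((*mill(-29,-150),106,MY),(*mill(-29,-124),106,MY)); print(mill(-25,-122))
E
```

```text
at [592.   225.9  237.85] th 1.130 t 30.8833
-> [586.18 218.87 106.  ] th 1.060 turn 0.070 (1 rows) shift [ -9.  131.8   1.6] rows 4 each [-2.25 32.96  0.41] q6~ -0.70
-> [563.49 231.58 106.  ] th 1.060 turn -0.000 (0 rows) shift [ 0. -0. 26.] rows 1 each [ 0. -0. 26.] q6~ -0.67
[563.71 236.05]
```

Call:
arm_command([
  [0,0,0,0.07],
])

```text
t: 30.97
ee_pos: [592.0, 226.0, 238.2]
orientation: [-1.408, -0.825, 0.826]
ft_force: [-0.1, 0.4, 0.6]
width: 0.5
```

Call:
arm_command([
  [-9,20,1.6,0],
  [0,30,0,0],
  [0,30,0,0],
  [0,25,0,0],
  [0,17,0,0],
  [0,8,0,0],
  [0,2,0,0],
  [0,0,0,0],
])

```text
t: 31.63
ee_pos: [586.9, 219.1, 106.4]
orientation: [-1.408, -0.825, 0.826]
ft_force: [0.0, 0.3, 0.2]
width: 0.8
```

Call:
arm_command([
  [0,0,4,0],
  [0,0,4,0],
  [0,0,4,0],
  [0,0,3,0],
  [0,0,3,0],
  [0,0,2,0],
  [0,0,2,0],
  [0,0,0,0],
  [0,0,0,0],
])

```text
t: 32.38
ee_pos: [568.5, 230.0, 106.5]
orientation: [-1.409, -0.826, 0.824]
ft_force: [2.3, -0.6, 3.0]
width: 0.3
```

```bash
python3 - <<'E'
from h import *
p,th,o=pose(); f=np.array(o['ft_force']); print(p,f,'along push',f@[-np.sin(MY),np.cos(MY),0])
s=save('scene','s5.png'); cv2.imwrite('pics/s5c.png',cv2.resize(s[150:260,370:530],(800,550)))
E
```

```text
[568.48 229.97 106.53] [ 2.32 -0.63  2.97] along push -2.3334983165153393
```

View pics/s5c.png

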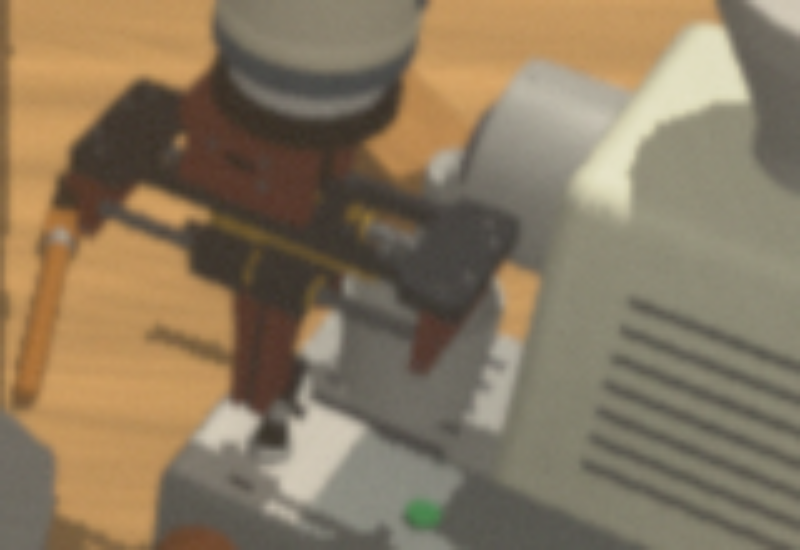

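Call:
arm_command([
  [0,0,2,0],
  [0,0,1,0],
  [0,0,0,0],
  [0,0,0,0],
])

```text
t: 32.77
ee_pos: [565.9, 231.2, 106.1]
orientation: [-1.409, -0.826, 0.825]
ft_force: [4.9, -1.0, 1.0]
width: 0.3
```

Call:
arm_command([
  [0,0,2,0],
  [0,0,1,0],
  [0,0,0,0],
  [0,0,0,0],
])

```text
t: 33.1
ee_pos: [565.2, 231.8, 106.4]
orientation: [-1.411, -0.829, 0.823]
ft_force: [11.3, -6.2, -3.6]
width: 0.4
```

Call:
arm_command([
  [0,0,2,0],
  [0,0,0,0],
  [0,0,0,0],
])

```text
t: 33.35
ee_pos: [564.7, 232.2, 106.8]
orientation: [-1.413, -0.831, 0.822]
ft_force: [15.5, -10.7, -2.1]
width: 0.3
```

Call:
arm_command([
  [0,0,0,0],
  [0,0,0,0],
  [0,0,0,0],
  [0,0,0,0],
  [0,0,0,0],
  [0,0,0,0],
  [0,0,0,0],
  [0,0,0,0],
  [0,0,0,0],
  [0,0,0,0],
  [0,0,0,0],
  [0,0,0,0],
  [0,0,0,0],
  [0,0,0,0],
  [0,0,0,0],
  [0,0,0,0],
])

```text
t: 34.68
ee_pos: [564.7, 232.1, 106.8]
orientation: [-1.413, -0.831, 0.822]
ft_force: [15.2, -10.0, -2.4]
width: 0.3
```

Call:
arm_command([
  [0,0,-3,0],
  [0,0,-6,0],
  [0,0,-8,0],
  [0,0,-10,0],
  [0,0,-10,0],
  [0,-20,0,0],
  [0,-30,0,0],
  [0,-30,0,0],
  [0,-30,0,0],
  [0,-20,0,0],
  [0,0,0,0],
])

```text
t: 35.6
ee_pos: [595.8, 216.1, 240.9]
orientation: [-1.41, -0.831, 0.82]
ft_force: [1.4, 0.0, 0.1]
width: 0.4
```

```bash
python3 - <<'E'
from h import *
m=camera_model('wrist'); w=save('wrist','w8.png')
r=tip_of('wrist','toggle_tip'); print([(x['conf'],np.array(x['at']),onz('wrist',x['at'],105,m)[:2]) for x in r[:2]])
r=tip_of('wrist','cup'); print([(x['conf'],np.array(x['at']),onz('wrist',x['at'],10,m)[:2]) for x in r[:2]])
plan((416,202,235,MY),(416,202,235,2.704),(431,234,235,2.704),(431,234,51.5,2.704))
E
```

```text
[(0.57, array([324.2, 151.7]), array([567.42, 238.94]))]
[(0.95, array([344.6,  10. ]), array([468.92, 318.21]))]
at [592.82 215.2  235.1 ] th 1.060 t 35.75
-> [416. 202. 235.] th 1.060 turn -0.000 (1 rows) shift [-98.    0.1 147.8] rows 6 each [-16.33   0.02  24.63] q6~ -0.61
-> [416. 202. 235.] th 2.704 turn -1.644 (14 rows) shift [ 0. -0.  0.] rows 0 each [ 0. -0.  0.] q6~ -2.25
-> [431. 234. 235.] th 2.704 turn -0.000 (0 rows) shift [ -0.   -0.  -35.3] rows 2 each [ -0.01  -0.   -17.67] q6~ -2.21
-> [431.  234.   51.5] th 2.704 turn -0.000 (0 rows) shift [  0.  183.5   0. ] rows 6 each [ 0.   30.58  0.  ] q6~ -2.21
```

Call:
arm_command([
  [-7,0,10,0],
  [-15,0,23,0],
  [-17,0,25,0],
  [-17,0,25,0],
  [-17,0,25,0],
  [-15,0,23,0],
  [-10,0,16.8,0],
  [0,0,0,-0.104],
  [0,0,0,-0.12],
  [0,0,0,-0.12],
  [0,0,0,-0.12],
  [0,0,0,-0.12],
  [0,0,0,-0.12],
  [0,0,0,-0.12],
  [0,0,0,-0.12],
  [0,0,0,-0.12],
  [0,0,0,-0.12],
  [0,0,0,-0.12],
], gripper=55)

```text
t: 37.25
ee_pos: [415.4, 201.8, 234.3]
orientation: [-0.715, -1.765, 1.771]
ft_force: [-0.3, -0.8, 0.6]
width: 47.9
```

Call:
arm_command([
  [0,0,0,-0.12],
  [0,0,0,-0.12],
  [0,0,0,-0.1],
  [0,15,-12,0],
  [0,25,-12,0],
  [0,30,-11.3,0],
  [0,30,0,0],
  [0,30,0,0],
  [0,25,0,0],
  [0,17,0,0],
  [0,9,0,0],
  [0,2.5,0,0],
  [0,0,0,0],
])

```text
t: 38.33
ee_pos: [430.7, 233.9, 51.7]
orientation: [-0.438, -1.977, 1.98]
ft_force: [0.6, -0.3, 0.5]
width: 48.3
```

Call:
arm_command([
  [0,0,0,0],
  [0,0,0,0],
  [0,0,0,0],
  [0,0,0,0],
  [0,0,0,0],
  [0,0,0,0],
  [0,-3,0,0],
  [0,-4,0,0],
  [0,-4,0,0],
  [0,-2,0,0],
  [0,0,0,0],
], gripper=0)

```text
t: 39.25
ee_pos: [431.7, 234.5, 66.3]
orientation: [-0.441, -1.98, 1.979]
ft_force: [0.8, 0.1, -2.0]
width: 9.7
```

```bash
python3 - <<'E'
from h import *
print(np.array(get_obs()['ft_force']),get_obs()['width'])
plan((376,116,64.2,2.704),(376,116,164,2.704),(376,116,164,1.571),(516.7,78.7,164,1.571))
E
```

```text
[ 0.79  0.08 -2.  ] 9.66939375712705
at [431.74 234.47  66.28] th 2.704 t 39.25
-> [376.  116.   64.2] th 2.704 turn -0.000 (1 rows) shift [  0.3   2.1 130.9] rows 4 each [ 0.07  0.52 32.73] q6~ -2.40
-> [376. 116. 164.] th 2.704 turn -0.000 (0 rows) shift [  0.  -99.8   0. ] rows 3 each [  0.   -33.27   0.  ] q6~ -2.40
-> [376. 116. 164.] th 1.571 turn 1.133 (10 rows) shift [ 0. -0.  0.] rows 0 each [ 0. -0.  0.] q6~ -1.27
-> [516.7  78.7 164. ] th 1.571 turn -0.000 (0 rows) shift [ -37.3   -0.  -140.7] rows 5 each [ -7.47  -0.   -28.14] q6~ -1.42
```

Call:
arm_command([
  [0,0,5,0],
  [0,0,10,0],
  [0,0,15,0],
  [0,0,20,0],
  [0,0,20,0],
  [0,0,20,0],
  [0,0,20,0],
  [0,-10,14,0],
  [0,-15,6,0],
  [0,-20,0,0],
  [0,-20,0,0],
  [0,-20,0,0],
  [0,-10,0,0],
  [0,-3,0,0],
  [0,0,0,0],
])

```text
t: 40.5
ee_pos: [376.2, 116.2, 164.1]
orientation: [-0.442, -1.98, 1.979]
ft_force: [-0.2, -0.2, -2.7]
width: 9.2
```

Call:
arm_command([
  [0,0,0,0.04],
  [0,0,0,0.08],
  [0,0,0,0.1],
  [0,0,0,0.1],
  [0,0,0,0.1],
  [0,0,0,0.1],
  [0,0,0,0.1],
  [0,0,0,0.1],
  [0,0,0,0.1],
  [0,0,0,0.1],
  [0,0,0,0.1],
  [0,0,0,0.07],
  [0,0,0,0.043],
  [0,0,0,0],
  [0,0,0,0],
])

```text
t: 41.75
ee_pos: [375.5, 116.3, 162.7]
orientation: [-1.207, -1.209, 1.212]
ft_force: [-0.1, 0.4, -1.6]
width: 9.9
```

Call:
arm_command([
  [-3,0,-8,0],
  [-5,0,-18,0],
  [-6,0,-25,0],
  [-7,0,-27,0],
  [-7,0,-27,0],
  [-6,0,-22,0],
  [-3.5,0,-14,0],
  [0,0,0,0],
  [0,12,0,0],
  [0,15,0,0],
  [0,13,0,0],
  [0,8,0,0],
  [0,4,0,0],
  [0,2,0,0],
  [0,0,0,0],
  [0,0,0,0],
])

```text
t: 43.08
ee_pos: [517.6, 79.2, 110.1]
orientation: [-1.209, -1.21, 1.209]
ft_force: [0.3, 0.5, -1.4]
width: 9.9
```

```bash
python3 - <<'E'
from h import *
print(np.array(get_obs()['ft_force']),get_obs()['width'])
plan((516.7,78.7,98.5,1.571))
s=save('scene','s6.png'); print([(x['conf'],onz('scene',x['at'],65)[:2]) for x in tip_of('scene','cup')[:2]])
E
```

```text
[ 0.35  0.48 -1.45] 9.929335030929343
at [517.62  79.17 110.08] th 1.571 t 43.0833
-> [516.7  78.7  98.5] th 1.571 turn 0.000 (1 rows) shift [-0.5 11.6  0.9] rows 1 each [-0.47 11.58  0.92] q6~ -1.42
[(0.91, array([594.66,  78.03]))]
```

Call:
arm_command([
  [-0.5,3,0.9,0],
  [0,3,0,0],
  [0,3,0,0],
  [0,2.5,0,0],
  [0,0,0,0],
  [0,0,0,0],
])

```text
t: 43.68
ee_pos: [516.6, 78.6, 98.1]
orientation: [-1.209, -1.209, 1.209]
ft_force: [0.7, -0.3, 0.9]
width: 9.7
```

Call:
arm_command([
  [0,0,0,0],
  [0,0,0,0],
  [0,0,0,0],
  [0,0,0,0],
  [0,0,0,0],
], gripper=35)

```text
t: 44.1
ee_pos: [516.4, 78.6, 98.2]
orientation: [-1.209, -1.209, 1.209]
ft_force: [0.2, 1.0, 0.4]
width: 30.2
```

Call:
arm_command([
  [0,-8,0,0],
  [0,-20,0,0],
  [0,-25,0,0],
  [0,-25,0,0],
  [0,-25,0,0],
  [0,-25,0,0],
  [-5,-22,0,0],
  [-15,-10,0,0],
  [-20,0,0,0],
  [-20,0,0,0],
  [-20,0,0,0],
  [0,0,0,0],
  [0,0,0,0],
])

```text
t: 45.18
ee_pos: [516.4, -1.9, 258.7]
orientation: [-1.21, -1.208, 1.207]
ft_force: [0.4, 0.0, -0.3]
width: 30.9
```

```bash
cat >> h.py <<'E'
def tools(img,m,zc=7,xlim=(330,540),ylim=(-190,200)):
    """orange/brown wooden handles: fit rods"""
    pass
E
python3 - <<'E'
from h import *
p,th,o=pose(); print(p,th,o['width'])
m=camera_model('wrist'); w=save('wrist','w9.png')
for n in ['brush_slim','brush_wide','scoop_big','scoop_small']:
    for x in silhouettes('wrist',n)[:2]:
        q=x['pixels']; ys,xs=np.where(q); 
        W=np.array([onz('wrist',(a,b),7,m)[:2] for a,b in zip(xs[::7],ys[::7])])
        c=W.mean(0); u,s,v=np.linalg.svd(W-c,full_matrices=False); d=v[0]*np.sign(v[0,0]); t=(W-c)@d
        print(n,round(x['conf'],2),q.sum(),'c',c,'yaw %.3f'%np.arctan2(d[1],d[0]),'ends',c+d*t.min(),c+d*t.max())
    print('   tip_of',[(round(x['conf'],2),onz('wrist',x['at'],7,m)[:2]) for x in tip_of('wrist',n)[:2]])
E
```

```text
[516.38  -1.88 258.69] 1.5688922360757032 30.937935521730193
brush_slim 0.67 2399 c [405.84 140.03] yaw -0.134 ends [340.74 148.8 ] [492.46 128.36]
   tip_of [(0.89, array([438.28, 134.03])), (0.52, array([602.38,  19.92]))]
brush_wide 0.62 2609 c [395.96  49.52] yaw -0.073 ends [340.23  53.61] [486.06  42.92]
   tip_of [(0.57, array([429.79,  45.53]))]
scoop_big 0.6 1468 c [392.11 -25.27] yaw -0.088 ends [340.95 -20.75] [447.54 -30.17]
   tip_of [(0.72, array([389.57, -25.51]))]
scoop_small 0.73 2141 c [ 394.53 -119.92] yaw 0.148 ends [ 338.58 -128.28] [ 472.22 -108.31]
   tip_of [(0.44, array([625.69,  92.6 ]))]
```

View pics/w9.png

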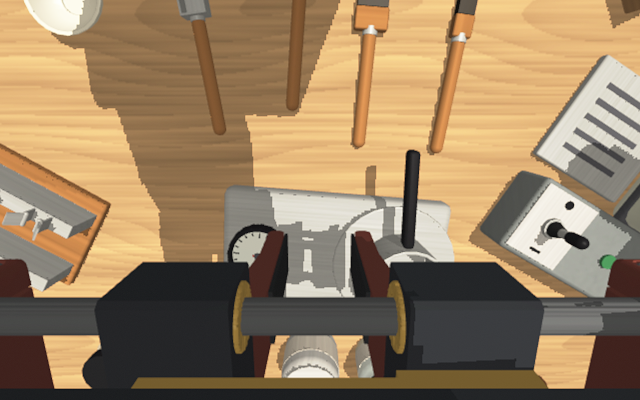

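```bash
python3 - <<'E'
from h import *
w=cv2.imread('pics/w9.png'); m=camera_model('wrist'); hsv=cv2.cvtColor(w,cv2.COLOR_BGR2HSV).astype(int)
T=dict(slim=((459,48),(436,150)),wide=((370,45),(358,145)),big=((299,5),(292,107)),small=((200,30),(220,132)))
for n,(a,b) in T.items():
    A=onz('wrist',a,7,m)[:2];B=onz('wrist',b,7,m)[:2]; d=(B-A)/np.hypot(*(B-A)); o=B-60*d
    print(n,'end',B,'yaw %.3f'%np.arctan2(d[1],d[0]),'origin',o, 'hsv',hsv[(a[1]+b[1])//2,(a[0]+b[0])//2])
# rack from top image + cross-check
t=get_image('top')
for c in ['top','scene']:
    if c=='scene': get_image('scene')
    for x in silhouettes(c,'rack')[:1]:
        q=x['pixels'].astype(np.uint8); k=max(cv2.findContours(q,0,1)[0],key=cv2.contourArea)[:,0]
        W=np.array([onz(c,p,12,camera_model(c))[:2] for p in k.astype(float)],np.float32); print(c,'rack',x['conf'],cv2.minAreaRect(W))
E
```

```text
slim end [491.4 130.8] yaw -0.142 origin [432.01 139.31] hsv [ 14 156 224]
wide end [485.98  43.77] yaw -0.092 origin [426.23  49.29] hsv [ 14 158 225]
big end [445.32 -28.73] yaw -0.088 origin [385.55 -23.44] hsv [ 14 156 131]
small end [ 471.98 -108.35] yaw 0.131 origin [ 412.49 -116.16] hsv [ 14 155 130]
top rack 0.82 ((545.6458740234375, -380.6005859375), (246.99668884277344, 121.9599609375), 58.3509635925293)
scene rack 0.63 ((520.7657470703125, -396.5035705566406), (309.2920837402344, 144.62326049804688), 58.08179473876953)
```

```bash
python3 - <<'E'
from h import *
plan((586,-404,259,1.018))
E
```

```text
at [516.48  -1.28 258.14] th 1.571 t 45.8333
-> [ 586. -404.  259.] th 1.018 turn 0.553 (5 rows) shift [-306.2   -0.9 -270.6] rows 12 each [-25.52  -0.07 -22.55] q6~ -1.62
```

Call:
arm_command([
  [0,0,0,0.11],
  [0,0,0,0.11],
  [0,0,0,0.11],
  [0,0,0,0.11],
  [0,0,0,0.111],
  [-10,0,-10,0],
  [-20,0,-19,0],
  [-25,0,-22,0],
  [-25,0,-22,0],
  [-25,0,-22,0],
  [-25,0,-22,0],
  [-25,0,-22,0],
  [-25,0,-22,0],
  [-25,0,-22,0],
  [-25,0,-22,0],
  [-25,0,-22,0],
  [-25,0,-22,0],
  [-25,0,-22,0],
])

```text
t: 47.33
ee_pos: [587.7, -404.8, 258.0]
orientation: [-1.421, -0.794, 0.794]
ft_force: [0.4, 0.8, -0.5]
width: 30.6
```

```bash
python3 - <<'E'
from h import *
plan((586,-404,259,1.018))
m=camera_model('wrist'); save('wrist','w10.png')
for n,z in [('rack',0),('clip_line',62)]: print(n,[(x['conf'],np.array(x['at']),onz('wrist',x['at'],z,m)[:2]) for x in tip_of('wrist',n)[:2]])
E
```

```text
at [ 587.73 -404.83  257.99] th 1.020 t 47.3333
-> [ 586. -404.  259.] th 1.018 turn 0.002 (1 rows) shift [-0.2 -1.   1.9] rows 1 each [-0.2  -1.01  1.91] q6~ -1.62
rack [(0.85, array([318.9, 124.7]), array([ 543.23, -376.18]))]
clip_line [(0.79, array([320.6, 126.3]), array([ 543.36, -374.39]))]
```

View pics/w10.png

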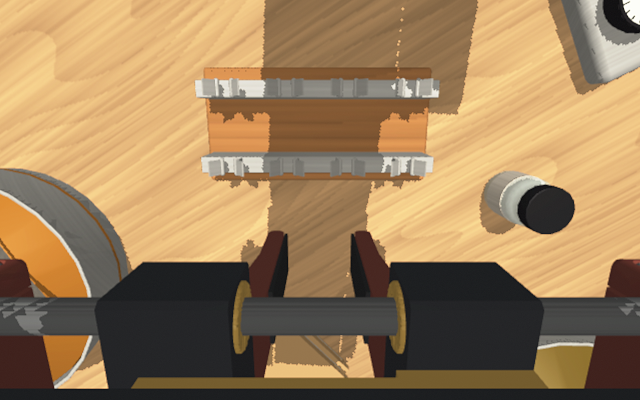

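```bash
python3 - <<'E'
from h import *
m=camera_model('wrist'); w=cv2.imread('pics/w10.png')
C=np.array([543.3,-375.3]); yw=1.019-np.pi/2
ex=np.array([np.cos(yw),np.sin(yw)]); ey=np.array([-ex[1],ex[0]])
S=3; O=np.array([185,50]); k=cv2.resize(w[50:195,185:450],None,fx=S,fy=S,interpolation=cv2.INTER_CUBIC)
def pt(x,y,z): return tuple(int(v) for v in ((proj('wrist',(*(C+x*ex+y*ey),z),m)-O+.5)*S))
for x in (-36,36):
    for y in (-84,-28,28,84):
        cv2.line(k,pt(x,y,62),pt(x,y,82),(0,0,255),1)
    cv2.line(k,pt(x-8,-120,55),pt(x-8,120,55),(0,255,0),1); cv2.line(k,pt(x+8,-120,55),pt(x+8,120,55),(0,255,0),1)
q=[pt(a*60,b*120,12) for a,b in ((1,1),(1,-1),(-1,-1),(-1,1))]
cv2.polylines(k,[np.array(q)],True,(255,0,0),1)
cv2.imwrite('pics/w10c.png',k)
E
```

```text
(no output)
```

View pics/w10c.png

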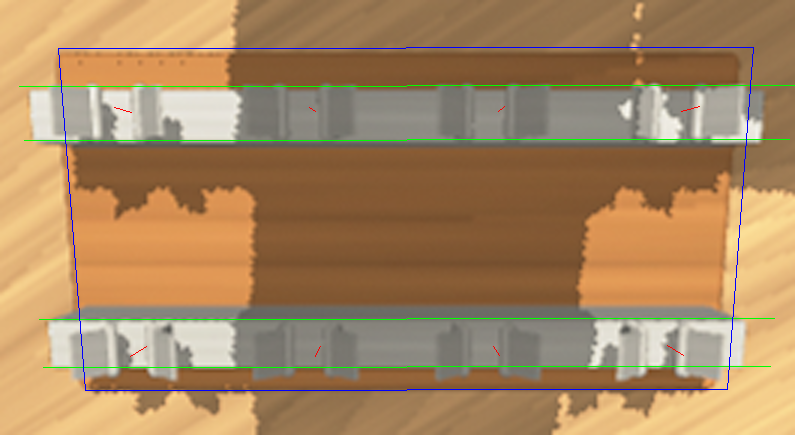

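```bash
cat >> h.py <<'E'
RC=np.array([540.9,-379.3]); RU=np.array([.524,.852]); RT=1.019
def slot(k): return RC+k*RU
E
python3 - <<'E'
from h import *
plan((412.5,-118,160,1.702),(412.5,-118,19,1.702),(412.5,-118,160,1.702),(*slot(-84),160,RT),(*slot(-84),112,RT))
E
```

```text
at [ 587.43 -405.22  257.39] th 1.017 t 47.4833
-> [ 412.5 -118.   160. ] th 1.702 turn -0.685 (6 rows) shift [307.6  97.4 135.8] rows 11 each [27.97  8.85 12.35] q6~ -1.98
-> [ 412.5 -118.    19. ] th 1.702 turn -0.000 (0 rows) shift [  0. 141.   0.] rows 5 each [ 0.  28.2  0. ] q6~ -1.98
-> [ 412.5 -118.   160. ] th 1.702 turn -0.000 (0 rows) shift [   0. -141.    0.] rows 5 each [  0.  -28.2   0. ] q6~ -1.98
-> [ 496.88 -450.87  160.  ] th 1.019 turn 0.683 (6 rows) shift [-239.2   -0.  -246.4] rows 10 each [-23.92  -0.   -24.64] q6~ -1.76
-> [ 496.88 -450.87  112.  ] th 1.019 turn -0.000 (0 rows) shift [ 0. 48.  0.] rows 2 each [ 0. 24.  0.] q6~ -1.76
```

Call:
arm_command([
  [0,0,0,-0.1],
  [0,0,0,-0.12],
  [0,0,0,-0.12],
  [0,0,0,-0.12],
  [0,0,0,-0.12],
  [0,0,0,-0.105],
  [13,4,6,0],
  [25,8,11,0],
  [27,8.5,12,0],
  [27,8.5,12,0],
  [27,8.5,12,0],
  [27,8.5,12,0],
  [27,8.5,12,0],
  [27,8.5,12,0],
  [27,8.5,12,0],
  [27,8.5,12,0],
  [27,8.5,12,0],
  [26.6,8.4,10.8,0],
  [0,0,0,0],
], gripper=50)

```text
t: 49.07
ee_pos: [406.6, -111.9, 159.7]
orientation: [-1.134, -1.306, 1.31]
ft_force: [-0.5, 0.3, -0.1]
width: 44.0
```

```bash
python3 - <<'E'
from h import *
plan((412.5,-118,19,1.702))
E
```

```text
at [ 406.64 -111.94  159.68] th 1.708 t 49.0667
-> [ 412.5 -118.    19. ] th 1.702 turn 0.006 (1 rows) shift [ -6.8 140.7  -5. ] rows 5 each [-1.35 28.14 -1.  ] q6~ -1.98
```

Call:
arm_command([
  [-6.8,10,-5,0],
  [0,28,0,0],
  [0,30,0,0],
  [0,30,0,0],
  [0,22,0,0],
  [0,13,0,0],
  [0,6,0,0],
  [0,1.5,0,0],
  [0,0,0,0],
])

```text
t: 49.82
ee_pos: [418.1, -122.4, 21.0]
orientation: [-1.143, -1.308, 1.308]
ft_force: [-0.0, -1.0, 0.8]
width: 44.2
```

Call:
arm_command([
  [0,0,0,0],
  [0,0,0,0],
  [0,0,0,0],
  [0,0,0,0],
  [0,0,0,0],
  [0,-8,0,0],
  [0,-20,0,0],
  [0,-28,0,0],
  [0,-30,0,0],
  [0,-30,0,0],
  [0,-20,0,0],
  [0,-5,0,0],
  [0,0,0,0.1],
  [0,0,0,0.12],
  [0,0,0,0.12],
  [0,0,0,0.12],
  [0,0,0,0.12],
  [0,0,0,0.103],
  [0,0,0,0],
  [0,0,0,0],
], gripper=0)

```text
t: 51.48
ee_pos: [417.4, -122.4, 161.2]
orientation: [-1.418, -0.798, 0.799]
ft_force: [0.5, -0.2, 0.3]
width: 13.3
```

```bash
python3 - <<'E'
from h import *
print(get_obs()['width'],np.array(get_obs()['ft_force']))
plan((*slot(-84),160,RT),(*slot(-84),112,RT))
E
```

```text
13.265626213766092 [ 0.49 -0.17  0.27]
at [ 417.4  -122.38  161.23] th 1.025 t 51.4833
-> [ 496.88 -450.87  160.  ] th 1.019 turn 0.006 (1 rows) shift [-238.1    1.2 -239.9] rows 10 each [-23.81   0.12 -23.99] q6~ -1.76
-> [ 496.88 -450.87  112.  ] th 1.019 turn -0.000 (0 rows) shift [ 0. 48.  0.] rows 2 each [ 0. 24.  0.] q6~ -1.76
```

Call:
arm_command([
  [-8,0,-8,0.006],
  [-18,0,-18,0],
  [-24,0,-24,0],
  [-24,0,-24,0],
  [-24,0,-24,0],
  [-24,0,-24,0],
  [-24,0,-24,0],
  [-24,0,-24,0],
  [-24,0,-24,0],
  [-22,0,-22,0],
  [-15,0,-15,0],
  [-7,0,-9,0],
  [0,0,0,0],
  [0,0,0,0],
  [0,0,0,0],
])

```text
t: 52.73
ee_pos: [496.0, -449.9, 161.3]
orientation: [-1.42, -0.792, 0.793]
ft_force: [-0.3, -0.3, 0.0]
width: 13.1
```

```bash
python3 - <<'E'
from h import *
plan((*slot(-84),112,RT),(*slot(-84),74,RT))
m=camera_model('wrist'); w=save('wrist','w11.png')
cv2.imwrite('pics/w11c.png',w)
s=save('scene','s11.png')
E
```

```text
at [ 496.02 -449.91  161.33] th 1.017 t 52.7333
-> [ 496.88 -450.87  112.  ] th 1.019 turn -0.002 (1 rows) shift [-0.4 49.3 -1.2] rows 2 each [-0.18 24.66 -0.62] q6~ -1.76
-> [ 496.88 -450.87   74.  ] th 1.019 turn -0.000 (0 rows) shift [ 0. 38.  0.] rows 2 each [ 0. 19.  0.] q6~ -1.76
```

Call:
arm_command([
  [-0.4,15,-1.2,0],
  [0,20,0,0],
  [0,14,0,0],
  [0,8,0,0],
  [0,4,0,0],
  [0,0,0,0],
  [0,0,0,0],
])

```text
t: 53.42
ee_pos: [497.6, -452.3, 100.8]
orientation: [-1.422, -0.792, 0.792]
ft_force: [0.3, 0.4, 0.5]
width: 13.1
```

Call:
arm_command([
  [0,4,0,0],
  [0,4,0,0],
  [0,0,0,0],
  [0,0,0,0],
])

```text
t: 53.75
ee_pos: [497.3, -452.2, 92.8]
orientation: [-1.422, -0.792, 0.792]
ft_force: [-0.7, 0.4, -0.2]
width: 13.1
```

Call:
arm_command([
  [0,4,0,0],
  [0,4,0,0],
  [0,0,0,0],
  [0,0,0,0],
])

```text
t: 54.08
ee_pos: [498.8, -451.9, 85.3]
orientation: [-1.423, -0.793, 0.79]
ft_force: [3.9, 3.1, 1.6]
width: 13.3
```

Call:
arm_command([
  [0,4,0,0],
  [0,4,0,0],
  [0,3,0,0],
  [0,0,0,0],
  [0,0,0,0],
])

```text
t: 54.5
ee_pos: [498.7, -451.8, 76.0]
orientation: [-1.423, -0.793, 0.79]
ft_force: [-0.3, 6.6, 15.4]
width: 13.0
```

Call:
arm_command([
  [1,2,0,0],
  [0,1,0,0],
  [0,0,0,0],
  [0,0,0,0],
])

```text
t: 54.83
ee_pos: [498.9, -451.8, 75.7]
orientation: [-1.424, -0.793, 0.791]
ft_force: [-7.0, 9.2, 35.8]
width: 13.2
```

Call:
arm_command([
  [0,2,0,0],
  [0,0,0,0],
  [0,0,0,0],
])

```text
t: 55.08
ee_pos: [499.6, -452.4, 74.1]
orientation: [-1.426, -0.794, 0.791]
ft_force: [-6.4, 9.7, 35.5]
width: 13.4
```

```bash
python3 - <<'E'
from h import *
s=save('scene','s12.png'); t=get_image('top'); cv2.imwrite('pics/t12.png',t)
print([ (x['conf'],onz('scene',x['at'],62)) for x in tip_of('scene','scoop_small')[:2]])
cv2.imwrite('pics/s12c.png',cv2.resize(s[170:290,100:260],(800,600)))
E
```

```text
[(0.76, array([ 498.52, -447.24,   62.  ]))]
```

View pics/s12c.png

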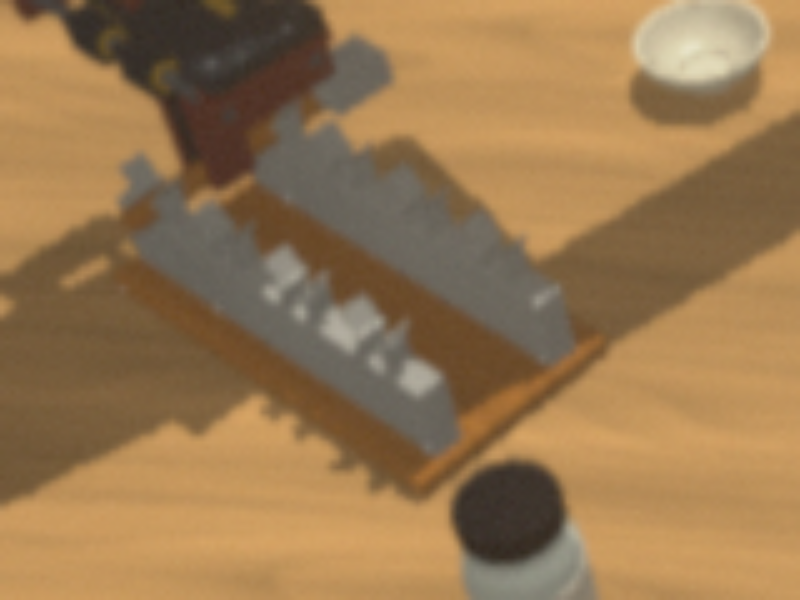

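Call:
arm_command([
  [0,0,0,0],
  [0,0,0,0],
  [0,0,0,0],
  [0,0,0,0],
  [0,-10,0,0],
  [0,-20,0,0],
  [0,-30,0,0],
  [0,-30,0,0],
  [0,-20,0,0],
  [0,-5,0,0],
  [0,0,0,0],
  [0,0,0,0],
], gripper=35)

```text
t: 56.23
ee_pos: [497.5, -451.0, 183.0]
orientation: [-1.421, -0.791, 0.792]
ft_force: [-0.5, 0.3, -0.5]
width: 30.5
```

```bash
sed -i 's/RC=np.array.*; RU/RC=np.array([541.4,-378.4]); RU/' h.py; python3 - <<'E'
from h import *
s=save('scene','s13.png'); print([ (x['conf'],onz('scene',x['at'],62)) for x in tip_of('scene','scoop_small')[:2]])
plan((385.5,-25.4,190,1.483),(385.5,-25.4,19,1.483))
E
```

```text
[(0.83, array([ 488.95, -452.06,   62.  ])), (0.32, array([384.08, 302.95,  62.  ]))]
at [ 497.07 -450.6   181.8 ] th 1.016 t 56.3333
-> [385.5 -25.4 190. ] th 1.483 turn -0.467 (4 rows) shift [413.8  -8.2 148.4] rows 13 each [31.83 -0.63 11.42] q6~ -1.55
-> [385.5 -25.4  19. ] th 1.483 turn -0.000 (0 rows) shift [  0. 171.   0.] rows 5 each [ 0.  34.2  0. ] q6~ -1.55
```

Call:
arm_command([
  [0,0,0,-0.117],
  [0,0,0,-0.117],
  [0,0,0,-0.117],
  [0,0,0,-0.117],
  [12,0,4.3,0],
  [24,0,8.6,0],
  [31,0,11.1,0],
  [31,0,11.1,0],
  [31,0,11.1,0],
  [31,0,11.1,0],
  [31,0,11.1,0],
  [31,0,11.1,0],
  [31,0,11.1,0],
  [31,0,11.1,0],
  [31,0,11.1,0],
  [31,0,11.1,0],
  [31,0,11.1,0],
  [24,0,8.6,0],
  [13,0,4.6,0],
  [0,0,0,0],
], gripper=50)

```text
t: 58.0
ee_pos: [384.2, -24.1, 182.7]
orientation: [-1.245, -1.145, 1.148]
ft_force: [0.2, -0.4, 0.3]
width: 43.5
```

```bash
cat >> h.py <<'E'
def handle(m,w,o,yaw,z=7):
    """check rod position: orange pixels across, along its end part"""
    hsv=cv2.cvtColor(w,cv2.COLOR_BGR2HSV).astype(int); d=np.array([np.cos(yaw),np.sin(yaw)]); n=np.array([-d[1],d[0]]); o=np.array(o,float)
    for t in range(-50,80,10):
        row=[]
        for s in np.arange(-30,30,1.):
            px=proj('wrist',(*(o+t*d+s*n),z),m).round().astype(int)
            if 0<=px[0]<640 and 0<=px[1]<400:
                h=hsv[px[1],px[0]]; row.append((s,h[0],h[1],h[2]))
        row=np.array(row)
        if len(row): print(t,[int(s) for s,h,sa,v in row if sa>145 and h>5])
E
python3 - <<'E'
from h import *
plan((385.5,-25.4,19,1.483)); o=get_obs(); print(o['qvel'])
m=camera_model('wrist'); w=save('wrist','w14.png'); handle(m,w,(385.5,-23.4),-.088)
for x in tip_of('wrist','scoop_big')[:2]: print(x['conf'],onz('wrist',x['at'],7,m)[:2])
E
```

```text
at [384.23 -24.11 182.67] th 1.487 t 58.0
-> [385.5 -25.4  19. ] th 1.483 turn 0.004 (1 rows) shift [ -1.2 163.7  -1.4] rows 5 each [-0.23 32.73 -0.28] q6~ -1.55
[-0.05  0.01 -0.03 -0.02 -0.   -0.06]
-50 [-7, -6, -5, -4, -3, -2, -1, 0, 1, 2, 3, 4, 5]
-40 [-8, -7, -6, -5, -4, -3, -2, -1, 0, 1, 2, 3, 4, 5]
-30 [-7, -6, -5, -4, -3, -2, -1, 0, 1, 2, 3, 4, 5]
-20 [-7, -6, -5, -4, -3, -2, -1, 0, 1, 2, 3, 4, 5]
-10 [-7, -6, -5, -4, -3, -2, -1, 0, 1, 2, 3, 4, 5]
0 [-7, -6, -5, -4, -3, -2, -1, 0, 1, 2, 3, 4, 5]
10 [-7, -6, -5, -4, -3, -2, -1, 0, 1, 2, 3, 4, 5]
20 [-7, -6, -5, -4, -3, -2, -1, 0, 1, 2, 3, 4]
30 [-7, -6, -5, -4, -3, -2, -1, 0, 1, 2, 3, 4, 5]
40 [-7, -6, -5, -4, -3, -2, -1, 0, 1, 2, 3, 4, 5]
50 [-7, -6, -5, -4, -3, -2, -1, 0, 1, 2, 3, 4, 5]
60 [-6, -5, -4, -3, -2, -1, 0, 1, 2, 3, 4]
70 []
0.74 [391.64 -23.17]
```

Call:
arm_command([
  [-1.2,15,-3,0],
  [0,28,0,0],
  [0,34,0,0],
  [0,34,0,0],
  [0,26,0,0],
  [0,16,0,0],
  [0,8,0,0],
  [0,2.5,0,0],
  [0,0,0,0],
  [0,0,0,0],
])

```text
t: 58.93
ee_pos: [389.6, -27.9, 20.8]
orientation: [-1.25, -1.145, 1.144]
ft_force: [0.2, 0.3, -0.4]
width: 43.7
```

Call:
arm_command([
  [0,0,0,0],
  [0,0,0,0],
  [0,0,0,0],
  [0,0,0,0],
  [0,0,0,0],
  [0,-8,0,0],
  [0,-20,0,0],
  [0,-28,0,0],
  [0,-30,0,0],
  [0,-30,0,0],
  [0,-20,0,0],
  [0,-5,0,0],
  [0,0,0,0.11],
  [0,0,0,0.122],
  [0,0,0,0.122],
  [0,0,0,0.11],
  [0,0,0,0],
  [0,0,0,0],
], gripper=0)

```text
t: 60.43
ee_pos: [388.5, -27.5, 160.8]
orientation: [-1.419, -0.796, 0.798]
ft_force: [0.2, 0.3, -1.1]
width: 13.4
```

```bash
python3 - <<'E'
from h import *
print(get_obs()['width'],np.array(get_obs()['ft_force']))
plan((*slot(-28),165,RT),(*slot(-28),94,RT))
E
```

```text
13.378747193756311 [ 0.16  0.31 -1.06]
at [388.53 -27.47 160.83] th 1.023 t 60.4333
-> [ 526.73 -402.26  165.  ] th 1.019 turn 0.004 (1 rows) shift [-246.7   -4.2 -314.2] rows 12 each [-20.56  -0.35 -26.18] q6~ -1.67
-> [ 526.73 -402.26   94.  ] th 1.019 turn -0.000 (0 rows) shift [ 0. 71.  0.] rows 3 each [ 0.   23.67  0.  ] q6~ -1.67
```

Call:
arm_command([
  [-6.3,0,-8,0.004],
  [-12.7,0,-16,0],
  [-19,-0.4,-24.2,0],
  [-19,-0.4,-24.2,0],
  [-19,-0.4,-24.2,0],
  [-19,-0.4,-24.2,0],
  [-19,-0.4,-24.2,0],
  [-19,-0.4,-24.2,0],
  [-19,-0.4,-24.2,0],
  [-19,-0.4,-24.2,0],
  [-19,-0.4,-24.2,0],
  [-19,-0.4,-24.2,0],
  [-19,-0.4,-24.2,0],
  [-12.7,0,-16,0],
  [-6.3,0,-8,0],
  [0,0,0,0],
  [0,0,0,0],
  [0,0,0,0],
])

```text
t: 61.93
ee_pos: [525.3, -401.8, 165.2]
orientation: [-1.42, -0.792, 0.793]
ft_force: [0.8, -1.5, 0.7]
width: 13.2
```

```bash
python3 - <<'E'
from h import *
print(get_obs()['width'])
plan((*slot(-28),94,RT))
E
```

```text
13.233551873030992
at [ 525.28 -401.76  165.17] th 1.017 t 61.9333
-> [ 526.73 -402.26   94.  ] th 1.019 turn -0.002 (1 rows) shift [ 0.3 71.2 -1.5] rows 3 each [ 0.11 23.72 -0.5 ] q6~ -1.67
```

Call:
arm_command([
  [0,16,-1.5,0],
  [0,22,0,0],
  [0,18,0,0],
  [0,10,0,0],
  [0,5,0,0],
  [0,0,0,0],
  [0,0,0,0],
])

```text
t: 62.52
ee_pos: [527.6, -403.6, 95.3]
orientation: [-1.422, -0.792, 0.792]
ft_force: [0.1, -0.8, -0.0]
width: 13.5
```

Call:
arm_command([
  [0,4,0,0],
  [0,4,0,0],
  [0,4,0,0],
  [0,0,0,0],
  [0,0,0,0],
])

```text
t: 62.93
ee_pos: [528.7, -404.1, 83.4]
orientation: [-1.424, -0.793, 0.791]
ft_force: [5.7, 0.9, 1.5]
width: 13.2
```

Call:
arm_command([
  [0,3,0,0],
  [0,3,0,0],
  [0,0,0,0],
  [0,0,0,0],
])

```text
t: 63.27
ee_pos: [526.7, -403.3, 75.8]
orientation: [-1.42, -0.791, 0.792]
ft_force: [2.8, 1.5, -3.3]
width: 13.0
```

Call:
arm_command([
  [0,2,0,0],
  [0,0,0,0],
  [0,0,0,0],
])

```text
t: 63.52
ee_pos: [526.7, -403.4, 75.6]
orientation: [-1.42, -0.791, 0.792]
ft_force: [-2.0, 4.4, 9.6]
width: 13.6
```

Call:
arm_command([
  [0,2,0,0],
  [0,0,0,0],
  [0,0,0,0],
])

```text
t: 63.77
ee_pos: [526.8, -403.4, 75.3]
orientation: [-1.42, -0.791, 0.792]
ft_force: [-5.6, 7.5, 23.5]
width: 12.9
```

Call:
arm_command([
  [0,-2,0,0],
  [0,0,0,0],
  [0,0,0,0],
  [0,0,0,0],
  [0,-10,0,0],
  [0,-20,0,0],
  [0,-30,0,0],
  [0,-30,0,0],
  [0,-20,0,0],
  [0,-5,0,0],
  [0,0,0,0],
  [0,0,0,0],
], gripper=35)

```text
t: 64.77
ee_pos: [526.9, -403.5, 188.9]
orientation: [-1.421, -0.791, 0.792]
ft_force: [-0.1, 0.2, -0.1]
width: 31.0
```

```bash
python3 - <<'E'
from h import *
plan((428,47.3,190,1.479))
E
```

```text
at [ 526.88 -403.45  188.93] th 1.016 t 64.7667
-> [428.   47.3 190. ] th 1.479 turn -0.463 (4 rows) shift [439.8  -1.1 139.8] rows 14 each [31.41 -0.08  9.98] q6~ -1.37
```

Call:
arm_command([
  [0,0,0,-0.116],
  [0,0,0,-0.116],
  [0,0,0,-0.116],
  [0,0,0,-0.115],
  [11.2,0,3.5,0],
  [22.6,0,7.2,0],
  [33.8,0,10.7,0],
  [33.8,0,10.7,0],
  [33.8,0,10.7,0],
  [33.8,0,10.7,0],
  [33.8,0,10.7,0],
  [33.8,0,10.7,0],
  [33.8,0,10.7,0],
  [33.8,0,10.7,0],
  [33.8,0,10.7,0],
  [33.8,0,10.7,0],
  [33.8,0,10.7,0],
  [22.6,0,7.2,0],
  [11.2,0,3.5,0],
  [0,0,0,0],
], gripper=50)

```text
t: 66.43
ee_pos: [426.9, 48.7, 188.6]
orientation: [-1.249, -1.139, 1.142]
ft_force: [0.1, 0.1, -0.6]
width: 44.2
```

```bash
python3 - <<'E'
from h import *
m=camera_model('wrist'); w=save('wrist','w15.png'); handle(m,w,(426.2,49.3),-.092)
plan((428,47.3,20,1.479))
E
```

```text
-50 [-8, -7, -6, -5, -4, -3, -2, -1, 0, 1, 2, 3]
-40 [-8, -7, -6, -5, -4, -3, -2, -1, 0, 1, 2, 3]
-30 [-8, -7, -6, -5, -4, -3, -2, -1, 0, 1, 2, 3, 4]
-20 [-8, -7, -6, -5, -4, -3, -2, -1, 0, 1, 2, 3, 4]
-10 [-8, -7, -6, -5, -4, -3, -2, -1, 0, 1, 2, 3, 4]
0 [-8, -7, -6, -5, -4, -3, -2, -1, 0, 1, 2, 3, 4, 5]
10 [-8, -7, -6, -5, -4, -3, -2, -1, 0, 1, 2, 3, 4, 5]
20 [-8, -7, -6, -5, -4, -3, -2, -1, 0, 1, 2, 3, 4, 5]
30 [-8, -7, -6, -5, -4, -3, -2, -1, 0, 1, 2, 3, 4, 5]
40 [-7, -6, -5, -4, -3, -2, -1, 0, 1, 2, 3, 4, 5]
50 [-7, -6, -5, -4, -3, -2, -1, 0, 1, 2, 3, 4, 5]
60 [-5, -4, -3, -2, -1, 0, 1, 2, 3, 4]
70 []
at [427.51  47.61 188.76] th 1.479 t 66.4833
-> [428.   47.3  20. ] th 1.479 turn -0.000 (1 rows) shift [ -0.3 168.8  -0.5] rows 5 each [-0.05 33.75 -0.1 ] q6~ -1.37
```

Call:
arm_command([
  [-0.3,16,0,0],
  [0,29,0,0],
  [0,35,0,0],
  [0,35,0,0],
  [0,27,0,0],
  [0,16,0,0],
  [0,8,0,0],
  [0,2.5,0,0],
  [0,0,0,0],
  [0,0,0,0],
])

```text
t: 67.32
ee_pos: [429.6, 46.0, 21.8]
orientation: [-1.252, -1.141, 1.14]
ft_force: [0.4, -0.6, -0.7]
width: 43.9
```

Call:
arm_command([
  [0,0,0,0],
  [0,0,0,0],
  [0,0,0,0],
  [0,0,0,0],
  [0,0,0,0],
  [0,-8,0,0],
  [0,-20,0,0],
  [0,-28,0,0],
  [0,-30,0,0],
  [0,-30,0,0],
  [0,-20,0,0],
  [0,-5,0,0],
  [0,0,0,0.11],
  [0,0,0,0.122],
  [0,0,0,0.122],
  [0,0,0,0.106],
  [0,0,0,0],
  [0,0,0,0],
], gripper=0)

```text
t: 68.82
ee_pos: [428.5, 46.2, 161.6]
orientation: [-1.419, -0.795, 0.797]
ft_force: [1.2, 0.4, -1.6]
width: 13.3
```

```bash
python3 - <<'E'
from h import *
print(get_obs()['width'],np.array(get_obs()['ft_force']))
plan((*slot(28),165,RT))
E
```

```text
13.308995434847802 [ 1.19  0.41 -1.63]
at [428.54  46.2  161.61] th 1.022 t 68.8167
-> [ 556.07 -354.54  165.  ] th 1.019 turn 0.003 (1 rows) shift [-274.4   -3.4 -318.7] rows 13 each [-21.11  -0.26 -24.51] q6~ -1.59
```

Call:
arm_command([
  [-7,0,-8.2,0.003],
  [-14.1,0,-16.3,0],
  [-21.1,-0.3,-24.5,0],
  [-21.1,-0.3,-24.5,0],
  [-21.1,-0.3,-24.5,0],
  [-21.1,-0.3,-24.5,0],
  [-21.1,-0.3,-24.5,0],
  [-21.1,-0.3,-24.5,0],
  [-21.1,-0.3,-24.5,0],
  [-21.1,-0.3,-24.5,0],
  [-21.1,-0.3,-24.5,0],
  [-21.1,-0.3,-24.5,0],
  [-21.1,-0.3,-24.5,0],
  [-14.1,0,-16.3,0],
  [-7,0,-8.2,0],
  [0,0,0,0],
  [0,0,0,0],
  [0,0,0,0],
])

```text
t: 70.32
ee_pos: [554.6, -353.4, 165.0]
orientation: [-1.42, -0.792, 0.793]
ft_force: [-0.9, 0.6, -0.9]
width: 13.0
```

```bash
python3 - <<'E'
from h import *
print(get_obs()['width'])
plan((*slot(28),94,RT))
E
```

```text
13.023894596472608
at [ 554.56 -353.44  165.  ] th 1.017 t 70.3167
-> [ 556.07 -354.54   94.  ] th 1.019 turn -0.002 (1 rows) shift [-0.1 71.  -1.9] rows 3 each [-0.05 23.67 -0.62] q6~ -1.59
```

Call:
arm_command([
  [0.3,16,-1.5,0],
  [0,22,0,0],
  [0,18,0,0],
  [0,10,0,0],
  [0,5,0,0],
  [0,0,0,0],
  [0,0,0,0],
])

```text
t: 70.9
ee_pos: [557.1, -354.9, 95.1]
orientation: [-1.422, -0.792, 0.792]
ft_force: [-0.4, -0.4, -0.3]
width: 13.3
```

Call:
arm_command([
  [0,4,0,0],
  [0,4,0,0],
  [0,4,0,0],
  [0,0,0,0],
  [0,0,0,0],
])

```text
t: 71.32
ee_pos: [558.0, -355.9, 83.2]
orientation: [-1.425, -0.793, 0.79]
ft_force: [3.7, -0.6, -0.0]
width: 13.9
```

Call:
arm_command([
  [0,3,0,0],
  [0,3,0,0],
  [0,0,0,0],
  [0,0,0,0],
])

```text
t: 71.65
ee_pos: [556.9, -355.3, 76.5]
orientation: [-1.422, -0.792, 0.792]
ft_force: [1.2, 0.4, 3.0]
width: 13.1
```

Call:
arm_command([
  [0,2,0,0],
  [0,0,0,0],
  [0,0,0,0],
])

```text
t: 71.9
ee_pos: [556.9, -355.3, 76.3]
orientation: [-1.422, -0.792, 0.792]
ft_force: [-2.7, 2.7, 17.0]
width: 13.7
```

Call:
arm_command([
  [0,2,0,0],
  [0,0,0,0],
  [0,0,0,0],
])

```text
t: 72.15
ee_pos: [557.2, -355.5, 75.9]
orientation: [-1.423, -0.792, 0.791]
ft_force: [-6.6, 4.6, 28.5]
width: 13.0
```

Home, as expected. Now the last tool (slim).

Call:
arm_command([
  [0,-2,0,0],
  [0,0,0,0],
  [0,0,0,0],
  [0,0,0,0],
  [0,-10,0,0],
  [0,-20,0,0],
  [0,-30,0,0],
  [0,-30,0,0],
  [0,-20,0,0],
  [0,-5,0,0],
  [0,0,0,0],
  [0,0,0,0],
], gripper=35)

```text
t: 73.15
ee_pos: [556.2, -354.9, 188.6]
orientation: [-1.421, -0.791, 0.792]
ft_force: [0.1, -1.3, 0.2]
width: 31.0
```

```bash
python3 - <<'E'
from h import *
plan((433,137.3,190,1.43))
E
```

```text
at [ 556.25 -354.9   188.63] th 1.016 t 73.15
-> [433.  137.3 190. ] th 1.430 turn -0.414 (4 rows) shift [470.   -1.4 191.1] rows 15 each [31.34 -0.09 12.74] q6~ -1.12
```

Call:
arm_command([
  [0,0,0,-0.104],
  [0,0,0,-0.104],
  [0,0,0,-0.104],
  [0,0,0,-0.102],
  [11.2,0,4.6,0],
  [22.4,0,9.1,0],
  [33.6,0,13.6,0],
  [33.6,0,13.6,0],
  [33.6,0,13.6,0],
  [33.6,0,13.6,0],
  [33.6,0,13.6,0],
  [33.6,0,13.6,0],
  [33.6,0,13.6,0],
  [33.6,0,13.6,0],
  [33.6,0,13.6,0],
  [33.6,0,13.6,0],
  [33.6,0,13.6,0],
  [33.6,0,13.6,0],
  [22.4,0,9.1,0],
  [11.2,0,4.6,0],
], gripper=50)

```text
t: 74.82
ee_pos: [431.4, 139.7, 188.3]
orientation: [-1.271, -1.102, 1.106]
ft_force: [0.5, -1.2, 0.1]
width: 44.2
```

```bash
python3 - <<'E'
from h import *
m=camera_model('wrist'); w=save('wrist','w16.png'); get_image('wrist'); m=camera_model('wrist'); w=save('wrist','w16.png'); handle(m,w,(432,139.3),-.142)
plan((433,137.3,20,1.43))
E
```

```text
-50 [-8, -7, -6, -5, -4, -3, -2, -1, 0, 1, 2, 3]
-40 [-8, -7, -6, -5, -4, -3, -2, -1, 0, 1, 2, 3]
-30 [-8, -7, -6, -5, -4, -3, -2, -1, 0, 1, 2, 3]
-20 [-8, -7, -6, -5, -4, -3, -2, -1, 0, 1, 2, 3, 4]
-10 [-9, -8, -7, -6, -5, -4, -3, -2, -1, 0, 1, 2, 3, 4]
0 [-9, -8, -7, -6, -5, -4, -3, -2, -1, 0, 1, 2, 3, 4, 5]
10 [-8, -7, -6, -5, -4, -3, -2, -1, 0, 1, 2, 3, 4, 5]
20 [-8, -7, -6, -5, -4, -3, -2, -1, 0, 1, 2, 3, 4, 5]
30 [-8, -7, -6, -5, -4, -3, -2, -1, 0, 1, 2, 3, 4, 5]
40 [-8, -7, -6, -5, -4, -3, -2, -1, 0, 1, 2, 3, 4, 5]
50 [-7, -6, -5, -4, -3, -2, -1, 0, 1, 2, 3, 4, 5]
60 [-7, -6, -5, -4, -3, -2, -1, 0, 1, 2, 3, 4]
70 []
at [432.54 137.87 188.5 ] th 1.430 t 74.9667
-> [433.  137.3  20. ] th 1.430 turn 0.000 (1 rows) shift [ -0.5 168.5  -0.5] rows 5 each [-0.1  33.7  -0.11] q6~ -1.12
```

Call:
arm_command([
  [-0.5,16,6,0],
  [0,29,0,0],
  [0,35,0,0],
  [0,35,0,0],
  [0,27,0,0],
  [0,16,0,0],
  [0,8,0,0],
  [0,3,0,0],
  [0,0,0,0],
  [0,0,0,0],
])

```text
t: 75.8
ee_pos: [428.6, 137.4, 21.1]
orientation: [-1.273, -1.105, 1.104]
ft_force: [1.1, -0.3, 0.9]
width: 44.2
```

Call:
arm_command([
  [0,0,0,0],
  [0,0,0,0],
  [0,0,0,0],
  [0,0,0,0],
  [0,0,0,0],
  [0,-8,0,0],
  [0,-20,0,0],
  [0,-28,0,0],
  [0,-30,0,0],
  [0,-30,0,0],
  [0,-30,0,0],
  [0,-15,0,0],
  [0,-5,0,0],
  [0,0,0,0.1],
  [0,0,0,0.11],
  [0,0,0,0.11],
  [0,0,0,0.091],
  [0,0,0,0],
  [0,0,0,0],
], gripper=0)

```text
t: 77.38
ee_pos: [427.5, 137.5, 185.9]
orientation: [-1.42, -0.795, 0.797]
ft_force: [-0.4, 0.4, -0.4]
width: 13.5
```

```bash
python3 - <<'E'
from h import *
print(get_obs()['width'],np.array(get_obs()['ft_force']))
plan((*slot(84),185,RT))
E
```

```text
13.518581319028561 [-0.36  0.4  -0.39]
at [427.47 137.48 185.9 ] th 1.022 t 77.3833
-> [ 585.42 -306.83  185.  ] th 1.019 turn 0.003 (1 rows) shift [-295.6    0.9 -367.4] rows 14 each [-21.11   0.06 -26.24] q6~ -1.50
```

Call:
arm_command([
  [-7,0,-8.7,0.003],
  [-14.1,0,-17.5,0],
  [-21.1,0,-26.2,0],
  [-21.1,0,-26.2,0],
  [-21.1,0,-26.2,0],
  [-21.1,0,-26.2,0],
  [-21.1,0,-26.2,0],
  [-21.1,0,-26.2,0],
  [-21.1,0,-26.2,0],
  [-21.1,0,-26.2,0],
  [-21.1,0,-26.2,0],
  [-21.1,0,-26.2,0],
  [-21.1,0,-26.2,0],
  [-21.1,0,-26.2,0],
  [-14.1,0,-17.5,0],
  [-7,0,-8.7,0],
  [0,0,0,0],
  [0,0,0,0],
  [0,0,0,0],
])

```text
t: 78.97
ee_pos: [583.5, -305.4, 186.1]
orientation: [-1.42, -0.792, 0.793]
ft_force: [-0.4, 0.1, -0.4]
width: 13.1
```

```bash
python3 - <<'E'
from h import *
print(get_obs()['width'])
plan((*slot(84),94,RT))
E
```

```text
13.146157293842098
at [ 583.46 -305.43  186.06] th 1.017 t 78.9667
-> [ 585.42 -306.83   94.  ] th 1.019 turn -0.002 (1 rows) shift [-0.2 92.1 -2.4] rows 3 each [-0.06 30.69 -0.8 ] q6~ -1.50
```

Call:
arm_command([
  [0,18,-1.8,0],
  [0,28,0,0],
  [0,24,0,0],
  [0,14,0,0],
  [0,7,0,0],
  [0,1,0,0],
  [0,0,0,0],
  [0,0,0,0],
])

```text
t: 79.63
ee_pos: [586.6, -307.8, 95.9]
orientation: [-1.423, -0.793, 0.791]
ft_force: [0.1, -0.7, -0.7]
width: 13.3
```

Call:
arm_command([
  [0,4,0,0],
  [0,4,0,0],
  [0,4,0,0],
  [0,0,0,0],
  [0,0,0,0],
])

```text
t: 80.05
ee_pos: [587.0, -308.1, 83.1]
orientation: [-1.424, -0.793, 0.79]
ft_force: [3.5, -0.8, 0.4]
width: 13.0
```

Call:
arm_command([
  [0,3,0,0],
  [0,3,0,0],
  [0,0,0,0],
  [0,0,0,0],
])

```text
t: 80.38
ee_pos: [585.3, -307.4, 75.9]
orientation: [-1.421, -0.791, 0.792]
ft_force: [1.4, -0.3, 0.7]
width: 13.1
```

Call:
arm_command([
  [0,2,0,0],
  [0,0,0,0],
  [0,0,0,0],
])

```text
t: 80.63
ee_pos: [585.4, -307.4, 75.7]
orientation: [-1.421, -0.791, 0.792]
ft_force: [-3.0, 3.2, 12.6]
width: 13.0
```

Call:
arm_command([
  [0,2,0,0],
  [0,0,0,0],
  [0,0,0,0],
])

```text
t: 80.88
ee_pos: [585.7, -307.4, 75.4]
orientation: [-1.421, -0.792, 0.792]
ft_force: [-6.7, 5.0, 25.2]
width: 13.0
```

Call:
arm_command([
  [0,-2,0,0],
  [0,0,0,0],
  [0,0,0,0],
  [0,0,0,0],
  [0,-10,0,0],
  [0,-20,0,0],
  [0,-30,0,0],
  [0,-35,0,0],
  [0,-35,0,0],
  [0,-30,0,0],
  [0,-15,0,0],
  [0,-5,0,0],
  [0,0,0,0],
  [0,0,0,0],
], gripper=35)

```text
t: 82.05
ee_pos: [585.2, -307.3, 253.5]
orientation: [-1.421, -0.791, 0.792]
ft_force: [-0.2, -0.2, -0.2]
width: 31.1
```

```bash
python3 - <<'E'
from h import *
plan((587,-404,258,1.019),(632,-67,258,1.571))
E
```

```text
at [ 585.2  -307.33  253.5 ] th 1.016 t 82.05
-> [ 587. -404.  258.] th 1.019 turn -0.003 (1 rows) shift [-81.4  -4.5 -52.2] rows 3 each [-27.13  -1.5  -17.4 ] q6~ -1.62
-> [632. -67. 258.] th 1.571 turn -0.552 (5 rows) shift [337.   -0.  -45.1] rows 10 each [33.7  -0.   -4.51] q6~ -1.68
```

Call:
arm_command([
  [-10,0,-6,0],
  [-21,-1,-13,0],
  [-24,-2,-16,0],
  [-17,-1,-11,0],
  [-9.4,-0.5,-6.2,0],
  [0,0,0,0],
  [0,0,0,0],
  [0,0,0,0],
])

```text
t: 82.72
ee_pos: [587.0, -403.3, 258.0]
orientation: [-1.42, -0.791, 0.792]
ft_force: [0.2, 0.5, -0.0]
width: 30.5
```

```bash
python3 - <<'E'
from h import *
m=camera_model('wrist'); w=save('wrist','w20.png'); C=RC; ex=np.array([RU[1],-RU[0]])
for n in ['brush_slim','brush_wide','scoop_big','scoop_small']:
    for x in tip_of('wrist',n)[:2]:
        d=onz('wrist',x['at'],62,m)[:2]-C; print(n,round(x['conf'],2),'rack x %.1f y %.1f'%(d@ex,d@RU))
E
```

```text
brush_slim 0.89 rack x 12.2 y 83.9
brush_wide 0.88 rack x 1.2 y 25.5
brush_wide 0.42 rack x -1.2 y -27.3
scoop_big 0.72 rack x -0.3 y -29.2
scoop_small 0.6 rack x -1.8 y -84.5
```

Call:
arm_command([
  [0,0,0,-0.1],
  [0,0,0,-0.12],
  [0,0,0,-0.12],
  [0,0,0,-0.12],
  [0,0,0,-0.092],
  [12,0,-1.6,0],
  [25,0,-3.4,0],
  [33,0,-4.4,0],
  [33,0,-4.4,0],
  [33,0,-4.4,0],
  [33,0,-4.4,0],
  [33,0,-4.4,0],
  [33,0,-4.4,0],
  [33,0,-4.4,0],
  [33,0,-4.4,0],
  [25,0,-3.4,0],
  [12,0,-1.6,0],
  [0,0,0,0],
  [0,0,0,0],
  [0,0,0,0],
])

```text
t: 84.63
ee_pos: [633.3, -67.4, 259.0]
orientation: [-1.211, -1.206, 1.207]
ft_force: [0.1, 0.0, 1.0]
width: 30.8
```

```bash
python3 - <<'E'
from h import *
p,th,o=pose(); print(p,th,o['t'])
m=camera_model('wrist'); w=save('wrist','w21.png')
r=tip_of('wrist','bezel_top'); print([(x['conf'],x['at']) for x in r])
b=proj('wrist',(597.6,-64.4,58),m).astype(int); print(b)
print('cup',[(x['conf'],onz('wrist',x['at'],56,m)[:2]) for x in tip_of('wrist','cup')[:1]])
k=cv2.resize(w[max(b[1]-40,0):b[1]+40,b[0]-42:b[0]+42],(420,400),interpolation=cv2.INTER_CUBIC)
r=cv2.imread('pics/w20.png')[45:215,170:460]; r=cv2.resize(r,(380,223)); s=get_image('scene'); s=cv2.resize(s[200:310,120:270],(380,279),interpolation=cv2.INTER_CUBIC)
M=np.zeros((502,800,3),np.uint8); M[:400,:420]=k; M[:223,420:]=r; M[223:502,420:]=s; cv2.imwrite('pics/final.png',M)
dial(w,m,proj('wrist',(597.6,-64.4,55),m))
E
```

```text
[633.26 -67.38 259.03] 1.5667826456811529 84.6333
[(0.8, [321.1, 145.0]), (0.62, [340.2, 148.5])]
[320 144]
cup [(0.85, array([607.47,  79.71]))]
needle cw 1.677 (n 29) zero cw -0.000 (n 0) diff(needle-zero cw) 1.677
```

View pics/final.png

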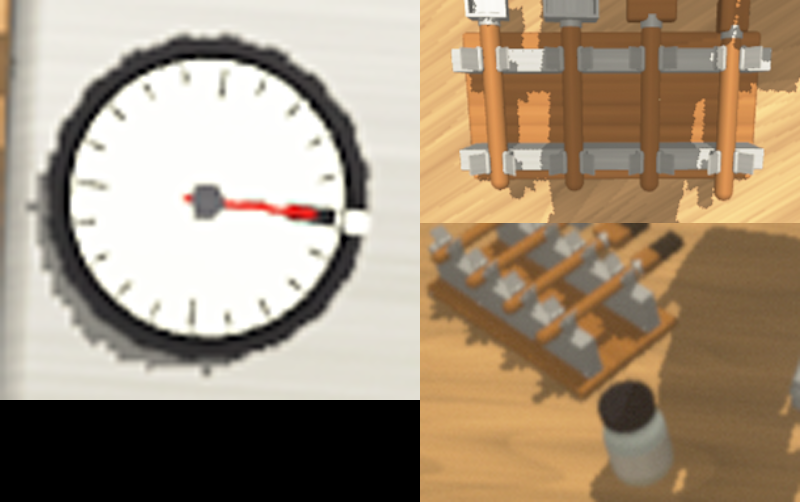

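```bash
python3 -c "
from h import *
print(close_job(), get_obs()['t'])"
```

```text
the job is handed in; nothing more can be done
the job is handed in; nothing more can be done
```

I handed the job in at about 85 s of robot time, with every step done. Handing in reported no verdict.

- **First weighing:** I stood the cup on the scale and turned the bezel clockwise by 1.585 rad. A close-up then showed the needle within about 0.03 rad of the zero mark.
- **Toggle:** With the cup back on the stand, I pushed the toggle against its stop and held it there for over 1.3 s, at about 18 N. It sprang back when I let go.
- **Second weighing:** The cup is back on the platform, within about 2 mm of the centre. The last close-up again put the needle about 0.03 rad from zero, against 0.09 allowed. My automatic dial reader failed on the zero mark in the last picture because the needle covers it, so I read that one by eye.
- **Tools:** All four tools were there, and each was pressed down until it bottomed in its own clip pair. The large scoop had been knocked about 5 cm aside and was found again before I picked it up. The last look put the handle middles within 3 mm across. Three are within 2 mm along; the slim brush sits about 12 mm off, against 22 allowed.

The other goods were never knowingly touched, but I did not measure them again at the end. I did not re-measure the toggle just before handing in either.

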